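Clamp the diamond plate for sharpening

ROBOT

A 6-joint arm with a two-finger parallel gripper is mounted at the origin on the work surface; the furniture and walls round the work are solid. World frame = base frame: x ahead of the robot, y to its left, z up, the work surface at z = 0. Lengths are in m, angles in rad, forces in N, time in s.
With the tool pointing down it reaches from about 0.225 to 0.875 m from the base axis. Payload 3.4 kg.
Tool frame: the origin (TCP) lies at the very end of the fingers, on their centre line; the grasp point (between the pads) lies 19 mm behind it; z points along the fingers, y is the line along which they close (so a half turn about z gives the same grasp; the last joint's range is limited). The gripper opens to 85 mm and grips with 20 to 120 N. Pads are 22 mm wide; open, the fingers measure 114 mm over their backs; the gripper's body (76 mm by 85 mm) begins 54 mm behind the grasp point. The pads swing forward as they close: fully open they stand 13 mm farther back than shut.
Start: joints at [-1.281, 0.276, 1.505, -0, 1.361, -0.121], TCP at [0.23, -0.527, 0.198] pointing down, gripper open.
Joint ranges: [-2.89, 2.89], [-0.75, 2.08], [0.22, 2.7], [-1.18, 4.32], [0.11, 2.71], [-2.7, 2.7]. Speed limits (rad/s): [2.57, 2.57, 3.14, 3.14, 3.14, 3.14].

INTERFACE

Orientations are given as a unit quaternion [w, x, y, z].
In Python, from rig import get_state, optics, sign_off gives the robot as it stands.
- The arm moves only by the tool send_rows, never from a script. Its argument "increments" is a list of rows, each an object with "gripper": the gripper's target within -1 to 1 (shut at 1, half-way at 0, fully open at -1); "linear": the shift along the world's x, y, z in m, a list of three; "delta_rot": the turn, a rotation vector about the world's x, y, z in rad, a list of three. In form: [{"gripper": gripper, "linear": [dx, dy, dz], "delta_rot": [rx, ry, rz]}, ...]. A call has 1 to 8 rows; each row is the pose to reach, as a shift and turn from the pose commanded when the call began; what a row does not reach only later rows make up. A row lasts 1/10 s, in which the tool goes at most 50 mm and 8.59 degrees, less where a joint would pass 70% of its speed; a pose out of reach is approached as far as the arm can. A call with a gripper value outside its range is refused whole. The fingers move at their own pace and stop on an object; "newtons" is the grip in N (left out, the last holds). Time passes only in rows, so rows that repeat a pose let the fingers close. It gives the time, the measured TCP pose, the force, the opening and the grip force at its end, in the units of the state.
- get_state(): the state, without advancing time (a new reading comes with each control period).
- optics.get_image(name): name is "scene" or "side" or "wrist"; returns a dict with "pixels" (400x640x3 uint8, blue, green, red), "K" (3x3 intrinsics, pixels), "rvec" (rotation vector, rad) and "tvec" (3), from world to camera coordinates, as OpenCV has them; the wrist camera has in their place "T_tool_cam" (4x4, takes a point from camera to tool coordinates, whose origin is the TCP and whose axes are the flange's). Camera axes: x right, y down, z forward; pixel columns grow to the right and rows downward; lengths in m; the calibration is good to about 2 mm. A picture is of the moment at which its call begins: read the wrist's pose just before it. There is no depth.
- sign_off(): hands the job in; it is judged then, once.
The state is a dict: "clock": time; "qpos": joint angles; "qd": joint speeds; "effort": joint torques, N m; "position": TCP position; "ee_rot": TCP orientation; "contact_force": force on the tool from outside, world axes, zero at the start; "moment": the same for the moment, N m; "width": finger opening in m; "gripper_force": force on a finger pad.
Only numpy, scipy, OpenCV 4.12 (cv2) and the standard library are available. Lean on these libraries where they do the work, as an engineer would, in place of code of your own. Each camera call takes 0.05 s, during which the arm holds its last target. There are 200 camera calls.

TASK

Set up the diamond sharpening plate: press down the end of the plate that lies over the hollow of its wooden box (the end with the thumb notch in the wall), so that its other end tips up out of the pocket, and lift it out by the raised end. Open the sliding jaw of the black plate holder far enough, lay the plate grit side up on the ledges of the two jaws, in line with the holder, and push the jaw home so that the plate is clamped without play. Do not knock over the jar, the bottle or the thread spool.

Things in the scene. Friction and masses are not known exactly. Their poses are not given: they have to be found in the camera images.
- plate_center (a point): Centre (half-way through the thickness) of the sharpening plate: a rigid flat bar 152 long (x), 50 wide (y), 6 thick (z, out of the grey grit face with dark dots; bare aluminium below), about 0.2 kg, both ends alike. It starts flat in the pocket of the wooden box, along the box's x, top face flush with the box top, under 3 mm of room at its sides: no grip there.
- stone_box: The fixed wooden box, 198 long (x) x 86 wide (y) x 48 high; origin on the table, under a point 4 mm to +x of its middle. +x runs from its hollow end (30 wide, 13 deep thumb notch in the wall) to the other. The plate's pocket is 53.5 wide, from x = -85 to +77.5: floor flat, 6 below the box top, from +77.5 to the tipping edge at x = -2; then a ramp falls at 24 degrees to the vertical end wall of the hollow at x = -85.
- press_end (a point): Where to press the plate: 16 mm from its -x end, on the box's middle line, 25 mm from the hollow's end wall, at the height of the box top and of the plate's top face (48 above the table). Axes as the box's. The hollow lies under it; shut fingers up to 45 wide go down into the pocket with the plate.
- tipping_edge (a point): Middle of the edge, along the box's y, over which the plate tips; 41.8 above the table, axes as the box's. The plate's centre starts 2 to 3 mm to its +x side. Pressed straight down at press_end by about 25 mm (a few N) onto the waxed, slippery ramp, the plate tips 24 degrees, slides 5 to 15 mm to -x and stays tipped when let go, its +x end about 20 mm above the box top, both long edges free.
- jaw (a joint): Travel in m of the holder's sliding jaw. The gap between the two jaw faces is 100 mm plus this travel, up to 0.075 (gap 175 mm); it starts at 0 to 0.03, too narrow for the plate. 0.052 is a gap of 152, the plate's length. It slides stiffly (about 3 N) and stays where it is left.
- knob_grip (a point): Middle of the upright black thumb knob on the sliding jaw, 25 across and 22 high, its centre 44.5 above the table (knob from 33.5 to 55.5). It moves with the jaw, whose face is 16.5 mm to +x of it. Pull the knob along -x to open, push it along +x to clamp. Axes as the holder's.
- fixed_stop (a point): Foot of the fixed jaw's upright face, mid-width, at ledge height (24 above the table). Holder axes: +x from sliding to fixed jaw (the plate lies to -x of here), z up. Both jaws are 46 wide; each has a ledge about 15 deep before its face, and the face rises 4.5 above the ledge, lower than the plate's top. The holder is fixed; its base, 58 wide and 10 high, is lower and has two rods.
- plate: The sharpening plate again: origin at the middle of its underside, axes as plate_center.
- jar: Bystander: glass jar with brass-coloured lid, 54 across, 74 high, upright; origin at the middle of its underside, z up.
- dye: Bystander: small tan bottle with black cap, 36 across, 66 high, upright; origin at the middle of its underside, z up.
- spool_r: Bystander: wooden spool of thread, 42 across, 60 high, upright; origin at the middle of its underside, z up.
There are look-alikes about, which are no part of the job. What is shaped like the plate but turquoise is not meant.

How it is judged:
By the outcome, as a careful person would: the job done as asked, in the order asked, and still so for the second after the job is handed in, with the robot touching nothing.
It also fails if it takes over 67 s, if anything falls off the work surface, if the arm or the gripper's body presses on something with over 40 N, if the wrist force passes 120 N, or if a joint passes its speed limit or range.

## Working session

There is one attempt and no reset: what is moved stays moved. The work goes in short steps, Python scripts to look and compute and a tool call to move; the robot and the scene stay as the last step left them, time stands still between calls to the robot, and variables do not carry over. Pictures are saved under pics/ and viewed, at most 10 in all, crops included, and the job is handed in when it is done.

Besides the shell and the picture viewer there is one more tool, called after "Call:" as a command line: name --argument value ..., lists and objects as JSON in quotes. send_rows: Moves the arm, as the interface text tells. Its arguments: {"type":"object","properties":{"increments":{"type":"array"},"newtons":{"type":"number"}},"required":["increments"]}

```bash
mkdir -p pics; cat > h.py <<'E'
import numpy as np, cv2
from rig import get_state, optics, sign_off
from scipy.spatial.transform import Rotation as R
def cam(name):
    s=get_state(); im=optics.get_image(name); K=np.array(im["K"])
    if name=="wrist":
        q=s["ee_rot"]; T=np.eye(4); T[:3,:3]=R.from_quat([q[1],q[2],q[3],q[0]]).as_matrix(); T[:3,3]=s["position"]
        C=T@np.array(im["T_tool_cam"]); Rcw=C[:3,:3]; o=C[:3,3]
    else:
        Rw=cv2.Rodrigues(np.array(im["rvec"],float))[0]; Rcw=Rw.T; o=-Rw.T@np.array(im["tvec"],float).ravel()
    return np.array(im["pixels"]),K,Rcw,o
def pt(c,uv,z):
    d=c[2]@np.linalg.inv(c[1])@np.array([uv[0],uv[1],1.]); return c[3]+d*(z-c[3][2])/d[2]
def px(c,p):
    q=c[1]@(c[2].T@(np.array(p)-c[3])); return q[:2]/q[2]
E
python3 - <<'E'
from h import *
import pickle
print(get_state())
for n in("scene","side","wrist"):
    c=cam(n); pickle.dump(c,open(n+"0.pkl","wb")); cv2.imwrite(f"pics/{n}0.png",c[0]); print(n,c[3],c[2][:,2])
a=[cv2.imread(f"pics/{n}0.png") for n in("scene","side")]
E
```

```text
{'clock': 0.0, 'qpos': array([-1.28097099e+00,  2.76608902e-01,  1.50614767e+00, -2.83791888e-05,
        1.36068526e+00, -1.20998633e-01]), 'qd': array([ 0.00038286,  0.00120407, -0.00030252,  0.00070594, -0.00016751,
       -0.0001486 ]), 'effort': array([-2.39382271e-04, -4.16780019e+01, -2.45812064e+01, -1.36331041e-04,
        1.11654494e-02,  1.55707362e-06]), 'position': array([ 0.22944997, -0.52659029,  0.19712604]), 'ee_rot': array([-9.20127995e-04,  9.78976010e-01,  2.03973322e-01, -9.17804710e-05]), 'contact_force': array([-0.18481537,  0.00514942,  0.32903482]), 'moment': array([ 0.00165508, -0.06425717,  0.02798436]), 'gripper_force': 0.0, 'width': 0.08549281197281627}
scene [-0.25699574  0.3101605   0.73040501] [ 0.69565281 -0.35849461 -0.62253416]
side [-0.04109304  0.72200948  0.92735287] [ 0.39965484 -0.62253609 -0.67284829]
wrist [ 0.29109091 -0.50113481  0.37381986] [-0.2415069  -0.10450052 -0.96475596]
```

View pics/scene0.png

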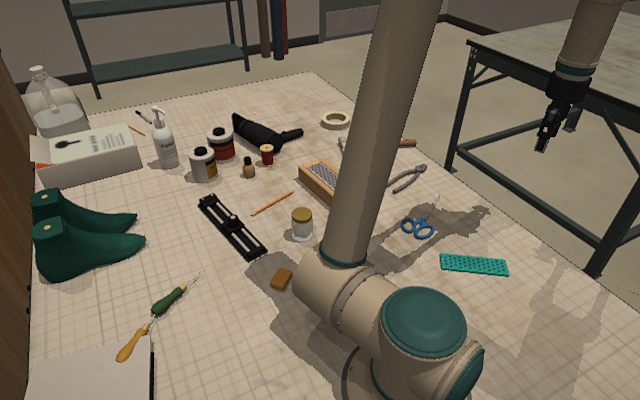

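View pics/side0.png

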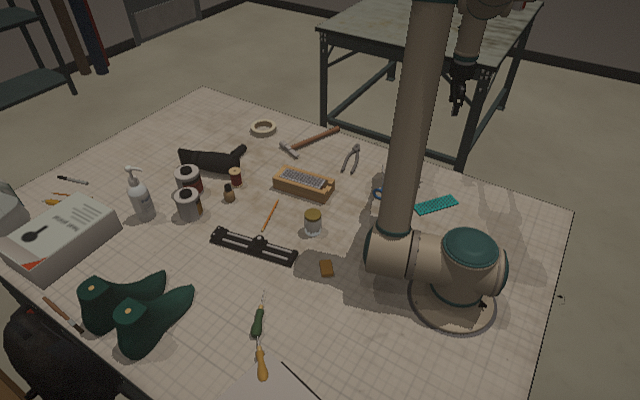

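Scene view: box near (322,182), jar (302,224), holder (232,226), dye (249,167) and spool (267,154). Side view: box (304,185), holder (253,246), jar (313,221). I'll work from enlarged crops next.

```bash
python3 - <<'E'
from h import *
import pickle
c=pickle.load(open("side0.pkl","rb")); s=pickle.load(open("scene0.pkl","rb"))
a=cv2.resize(c[0][155:275,200:360],None,fx=5,fy=5,interpolation=cv2.INTER_CUBIC)
a=cv2.convertScaleAbs(a,alpha=1.5); cv2.imwrite("pics/sidecrop.png",a)
for n,u,v,z in[("box",304,185,.048),("holder",253,246,.02),("jar",313,213,.074),("dye",228,186,.06),("spool",235,171,.06)]:print(n,pt(c,(u,v),z))
for n,u,v,z in[("jar",302,214,.074),("dye",249,160,.066),("spool",267,147,.06)]:print(n,pt(s,(u,v),z))
E
```

```text
box [ 0.55683522 -0.13173743  0.048     ]
holder [0.54820674 0.15201864 0.02      ]
jar [ 0.4438746  -0.01270354  0.074     ]
dye [0.75716016 0.01723685 0.06      ]
spool [ 0.79029513 -0.05577012  0.06      ]
jar [ 0.44042627 -0.00846939  0.074     ]
dye [0.74151737 0.01982267 0.066     ]
spool [ 0.79449134 -0.05804601  0.06      ]
```

View pics/sidecrop.png

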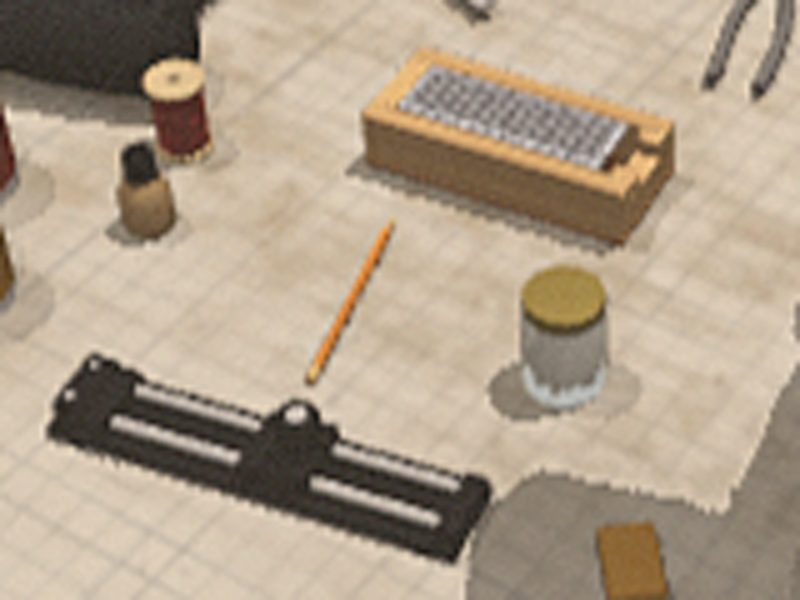

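The notch end faces the robot, so box +x runs away from the robot. The holder's fixed jaw is at the far end, so holder +x also runs away. The knob is at crop (297,415), about mid-holder. Next I'll hover over the box for a wrist view.

Call:
send_rows --increments '[{"gripper":-1,"linear":[0.03,0.04,0.01],"delta_rot":[0,0,0]},{"gripper":-1,"linear":[0.06,0.08,0.02],"delta_rot":[0,0,0]},{"gripper":-1,"linear":[0.09,0.12,0.03],"delta_rot":[0,0,0]},{"gripper":-1,"linear":[0.12,0.16,0.04],"delta_rot":[0,0,0]},{"gripper":-1,"linear":[0.15,0.2,0.05],"delta_rot":[0,0,0]},{"gripper":-1,"linear":[0.18,0.24,0.06],"delta_rot":[0,0,0]},{"gripper":-1,"linear":[0.21,0.28,0.07],"delta_rot":[0,0,0]},{"gripper":-1,"linear":[0.24,0.32,0.08],"delta_rot":[0,0,0]}]'

```text
clock: 0.95
position: [0.4657, -0.2115, 0.2768]
ee_rot: [0.0, 0.979, 0.204, -0.0]
contact_force: [0.3, -0.8, 0.4]
width: 0.0851
gripper_force: 0.0
```

Call:
send_rows --increments '[{"gripper":-1,"linear":[0.03,0.04,0.01],"delta_rot":[0,0,0]},{"gripper":-1,"linear":[0.05,0.08,0.02],"delta_rot":[0,0,0]},{"gripper":-1,"linear":[0.06,0.12,0.03],"delta_rot":[0,0,0]},{"gripper":-1,"linear":[0.06,0.15,0.04],"delta_rot":[0,0,0]},{"gripper":-1,"linear":[0.06,0.18,0.05],"delta_rot":[0,0,0]},{"gripper":-1,"linear":[0.06,0.18,0.05],"delta_rot":[0,0,0]}]'

```text
clock: 1.55
position: [0.5253, -0.03, 0.3278]
ee_rot: [-0.0, 0.979, 0.206, 0.001]
contact_force: [-0.1, -1.3, -0.3]
width: 0.0853
gripper_force: 0.0
```

```bash
python3 - <<'E'
from h import *
import pickle
c=pickle.load(open("side0.pkl","rb"))
for u,v in[(430,50),(365,115),(672,122),(625,190)]:print(pt(c,(200+u/5,155+v/5),.048))
print(get_state()["position"],get_state()["clock"])
c=cam("wrist"); pickle.dump(c,open("w1.pkl","wb")); cv2.imwrite("pics/w1.png",c[0])
E
```

```text
[ 0.67163637 -0.188851    0.048     ]
[ 0.66670099 -0.10615969  0.048     ]
[ 0.48602234 -0.21106018  0.048     ]
[ 0.47637411 -0.13465534  0.048     ]
[ 0.52532333 -0.02996033  0.32782876] 1.55
```

View pics/w1.png

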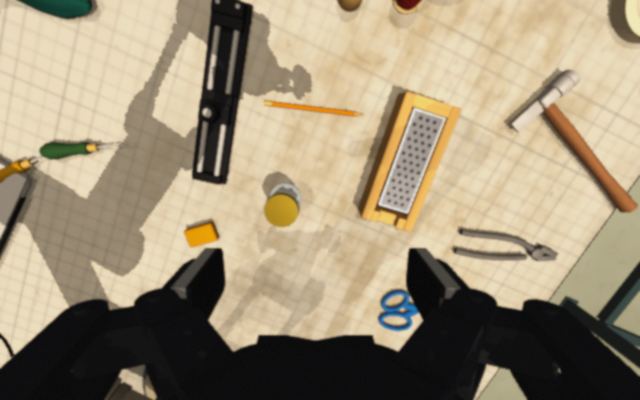

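The wrist view shows everything: box at (412,160) with the notch at (387,218), plate at (412,160), holder from (232,5) to (210,180), knob (208,112), and jar (282,207). Now I'll measure these by colour masks.

```bash
cat > m.py <<'E'
from h import *
def big(m,roi):
    k=np.zeros_like(m); x0,y0,x1,y1=roi; k[y0:y1,x0:x1]=m[y0:y1,x0:x1]
    cs=cv2.findContours(k,cv2.RETR_EXTERNAL,cv2.CHAIN_APPROX_NONE)[0]
    return max(cs,key=cv2.contourArea)
def rect(c,cnt,z):
    P=np.array([pt(c,p[0],z)[:2] for p in cnt]).astype(np.float32)*1000
    (x,y),(w,h),a=cv2.minAreaRect(P)
    if w<h: a-=90; w,h=h,w
    a=(a+90)%180-90
    return np.round([x,y,w,h,a],1)
E
python3 - <<'E'
from m import *
import pickle
c=pickle.load(open("w1.pkl","rb")); im=c[0]; hsv=cv2.cvtColor(im,cv2.COLOR_BGR2HSV)
print(hsv[160,412],hsv[130,400],hsv[100,430],hsv[150,480],hsv[150,435])
roi=(360,85,465,235)
wood=((hsv[...,1]>120)).astype(np.uint8); ct=big(wood,roi); print("box z48",rect(c,ct,.048))
gr=((hsv[...,1]<60)).astype(np.uint8)
inside=np.zeros_like(gr); cv2.drawContours(inside,[cv2.convexHull(ct)],-1,1,-1); inside=cv2.erode(inside,np.ones((5,5)))
pl=big(cv2.morphologyEx(gr&inside,cv2.MORPH_OPEN,np.ones((3,3))),roi); print("plate",rect(c,pl,.048))
dk=(hsv[...,2]<60).astype(np.uint8); hc=big(cv2.morphologyEx(dk,cv2.MORPH_CLOSE,np.ones((9,9))),(185,0,260,190)); print("holder z24",rect(c,hc,.024),rect(c,hc,.01),cv2.boundingRect(hc))
print("knob",pt(c,(208,112),.0555))
jl=big(((hsv[...,1]>140)).astype(np.uint8),(255,180,310,235)); print("jar",rect(c,jl,.074))
v=im.copy(); cv2.drawContours(v,[ct,pl,hc,jl],-1,(0,0,255),1); v=cv2.resize(v[0:240,180:480],None,fx=2.5,fy=2.5,interpolation=cv2.INTER_CUBIC); cv2.imwrite("pics/w1c.png",v)
E
```

```text
[ 19  26 157] [ 19 158 234] [ 23 139 237] [ 19  71 217] [ 17 162 194]
box z48 [ 581.3 -155.8  197.6   94.6    7.1]
plate [ 585.9 -160.8  153.4   51.1    7. ]
holder z24 [560.2 139.3 265.9  56.1  11.5] [559.5 143.4 273.6  57.7  11.5] (193, 0, 59, 183)
knob [0.53399542 0.13854203 0.0555    ]
jar [447.  -10.6  49.5  47.5  22.9]
```

View pics/w1c.png

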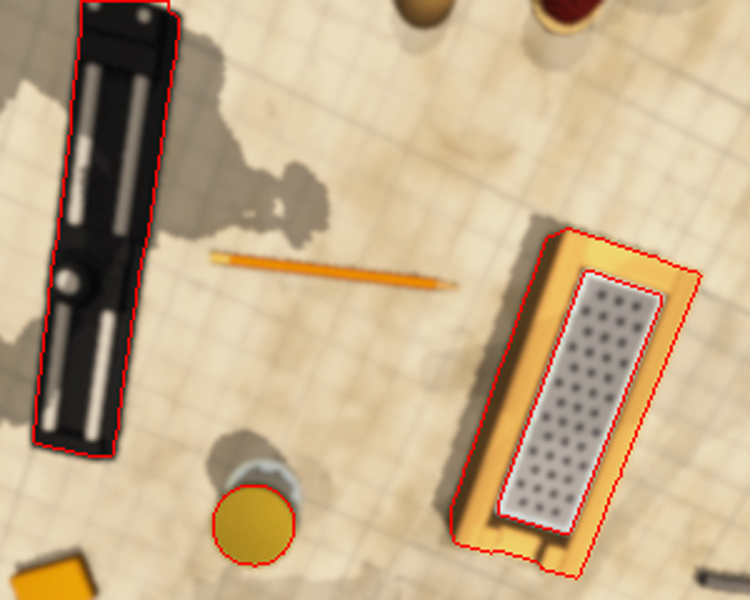

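Plate centre is (586,-161) mm with box yaw 7°. That puts press_end at about (526.5,-168.5) mm. I'll turn the tool to yaw 7°, shut the fingers and go above it.

Call:
send_rows --increments '[{"gripper":1,"linear":[0,-0.03,-0.03],"delta_rot":[0,0,-0.1]},{"gripper":1,"linear":[0,-0.06,-0.065],"delta_rot":[0,0,-0.2]},{"gripper":1,"linear":[0,-0.09,-0.1],"delta_rot":[0,0,-0.293]},{"gripper":1,"linear":[0,-0.12,-0.14],"delta_rot":[0,0,-0.293]},{"gripper":1,"linear":[0,-0.138,-0.18],"delta_rot":[0,0,-0.293]},{"gripper":1,"linear":[0,-0.138,-0.21],"delta_rot":[0,0,-0.293]},{"gripper":1,"linear":[0,-0.138,-0.21],"delta_rot":[0,0,-0.293]},{"gripper":1,"linear":[0,-0.138,-0.21],"delta_rot":[0,0,-0.293]}]'

```text
clock: 2.4
position: [0.5245, -0.1722, 0.1163]
ee_rot: [-0.0, 0.998, 0.058, -0.001]
contact_force: [0.2, -0.8, 0.2]
width: -0.0001
gripper_force: 0.0
```

```bash
python3 - <<'E'
from m import *
import pickle
s=get_state(); print(s["position"],s["ee_rot"],s["width"],s["clock"])
c=cam("wrist"); pickle.dump(c,open("w2.pkl","wb")); im=c[0]; hsv=cv2.cvtColor(im,cv2.COLOR_BGR2HSV)
for a in[(526.5,-168.5),(586,-161)]: print(px(c,(a[0]/1e3,a[1]/1e3,.048)))
cv2.imwrite("pics/w2.png",im)
E
```

```text
[ 0.52454507 -0.17215689  0.11631385] [-1.54958235e-04  9.98297344e-01  5.83268902e-02 -6.02454273e-04] -7.305120679588687e-05 2.4
[309.7840229  198.56738937]
[308.76866217 124.34348905]
```

View pics/w2.png

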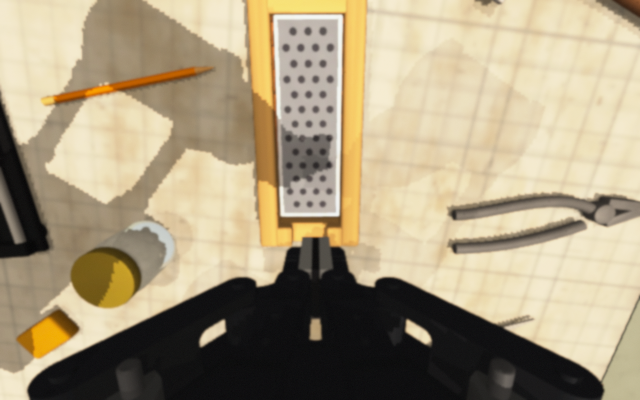

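The plate's near end is at row 217 with its centreline at column 309, which agrees with the projected press point (310,199). Pressing now.

Call:
send_rows --increments '[{"gripper":1,"linear":[0.002,0.0035,-0.03],"delta_rot":[0,0,0]},{"gripper":1,"linear":[0.002,0.0035,-0.055],"delta_rot":[0,0,0]},{"gripper":1,"linear":[0.002,0.0035,-0.068],"delta_rot":[0,0,0]},{"gripper":1,"linear":[0.002,0.0035,-0.073],"delta_rot":[0,0,0]},{"gripper":1,"linear":[0.002,0.0035,-0.078],"delta_rot":[0,0,0]},{"gripper":1,"linear":[0.002,0.0035,-0.083],"delta_rot":[0,0,0]},{"gripper":1,"linear":[0.002,0.0035,-0.088],"delta_rot":[0,0,0]}]'

```text
clock: 3.15
position: [0.5279, -0.1682, 0.0293]
ee_rot: [0.001, 0.998, 0.059, 0.001]
contact_force: [-0.9, -0.1, -0.4]
width: 0.0001
gripper_force: 0.0
```

Call:
send_rows --increments '[{"gripper":1,"linear":[0,0,-0.003],"delta_rot":[0,0,0]},{"gripper":1,"linear":[0,0,-0.005],"delta_rot":[0,0,0]},{"gripper":1,"linear":[0,0,-0.005],"delta_rot":[0,0,0]}]'

```text
clock: 3.45
position: [0.5268, -0.1679, 0.0233]
ee_rot: [-0.0, 0.998, 0.059, -0.0]
contact_force: [1.0, -0.0, 0.2]
width: 0.0003
gripper_force: 0.0
```

Call:
send_rows --increments '[{"gripper":1,"linear":[0,0,-0.002],"delta_rot":[0,0,0]},{"gripper":1,"linear":[0,0,-0.003],"delta_rot":[0,0,0]},{"gripper":1,"linear":[0,0,-0.003],"delta_rot":[0,0,0]}]'

```text
clock: 3.75
position: [0.5269, -0.1679, 0.0204]
ee_rot: [-0.0, 0.998, 0.059, -0.0]
contact_force: [-0.9, 0.7, -1.1]
width: -0.0
gripper_force: 0.0
```

```bash
python3 - <<'E'
from m import *
import pickle
c=cam("wrist"); pickle.dump(c,open("w3.pkl","wb"))
d=cam("side"); e=cam("scene")
a=c[0][:300,160:480]; b=cv2.resize(d[0][155:215,255:345],(450,300),interpolation=cv2.INTER_CUBIC)
cv2.imwrite("pics/w3.png",np.hstack([a,b]))
E
```

```text
(no output)
```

View pics/w3.png

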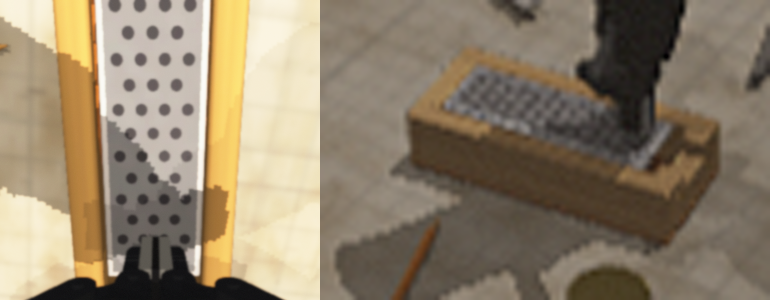

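The picture doesn't make it clear whether the plate has tipped. I'll project flat and tipped plate corners into the views and compare with measured pixels.

```bash
python3 - <<'E'
from m import *
import pickle
c=pickle.load(open("w3.pkl","rb")); d=cam("side")
B=R.from_euler('z',7,degrees=True).as_matrix(); o=np.array([.586-.0025*.9925+.0005,-.161,0])
def w(x,y,z): return B@np.array([x,y,z])/1000+[.5835,-.1613,0]
# flat: plate centre at +2.5 from edge (box edge-frame)
for nm,cc in(("wrist",c),("side",d)):
  for t,sl in((0,0),(24,10)):
    P=[]
    for s in(-76,76):
      for y in(-25,25):
        a=np.radians(t); u=s+2.5-sl
        P.append(px(cc,w(u*np.cos(a)-6*np.sin(a),y,41.8+u*np.sin(a)+6*np.cos(a))).round(0))
    print(nm,t,np.array(P).tolist())
  print("tcp",px(cc,get_state()["position"]),[px(cc,w(x,y,48)).round().tolist() for x in(100,-97) for y in(-43,43)])
cv2.imwrite("pics/w3f.png",np.hstack([c[0][:400,100:520],cv2.resize(d[0][165:225,265:340],(375,300),interpolation=cv2.INTER_CUBIC).__class__ and cv2.copyMakeBorder(cv2.resize(d[0][155:215,265:340],(375,300),interpolation=cv2.INTER_CUBIC),0,100,0,0,0)]))
im=c[0];hsv=cv2.cvtColor(im,cv2.COLOR_BGR2HSV)
for v in(5,60,120,160,200,240,260):
    r=hsv[v,:,1]<70; i=np.where(r[240:400])[0]; print(v,240+i.min(),240+i.max())
E
```

```text
wrist 0 [[360.0, 277.0], [268.0, 277.0], [373.0, -53.0], [252.0, -53.0]]
wrist 24 [[352.0, 258.0], [276.0, 258.0], [385.0, -33.0], [239.0, -33.0]]
tcp [313.6458852  230.45204891] [[421.0, -119.0], [203.0, -118.0], [390.0, 314.0], [238.0, 315.0]]
side 0 [[325.0, 179.0], [319.0, 188.0], [286.0, 168.0], [279.0, 176.0]]
side 24 [[326.0, 187.0], [320.0, 196.0], [290.0, 163.0], [283.0, 171.0]]
tcp [317.38481873 188.36727248] [[283.0, 163.0], [271.0, 177.0], [333.0, 178.0], [323.0, 193.0]]
5 255 369
60 258 367
120 261 365
160 263 364
200 264 399
240 267 399
260 267 399
```

```bash
python3 - <<'E'
from m import *
import pickle
s=get_state(); print(s["position"],s["contact_force"],s["clock"])
c=cam("wrist"); pickle.dump(c,open("w4.pkl","wb"))
print(np.abs(c[0].astype(int)-pickle.load(open("w3.pkl","rb"))[0]).max(), c[1])
cv2.imwrite("pics/w4.png",cv2.resize(c[0][140:340,220:420],(600,600),interpolation=cv2.INTER_CUBIC))
E
```

```text
[ 0.5270256  -0.16794645  0.02053069] [ 0.49024891 -0.00380205  0.68414586] 3.95
76 [[303.93772306   0.         315.15134475]
 [  0.         303.93772306 201.19784787]
 [  0.           0.           1.        ]]
```

View pics/w4.png

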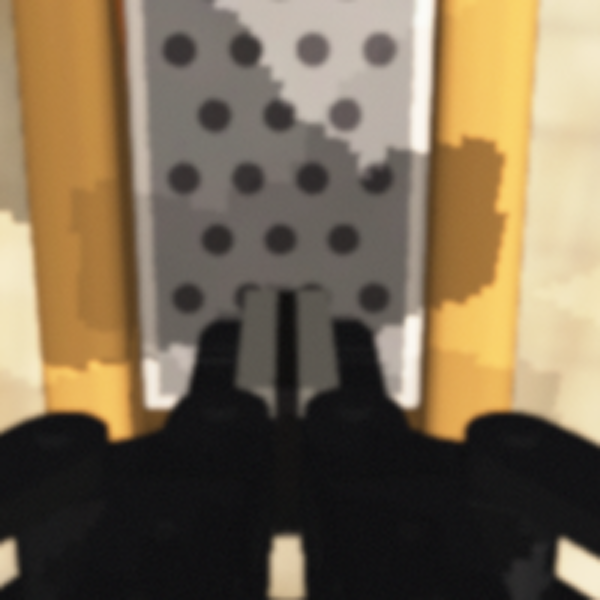

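```bash
python3 - <<'E'
from m import *
import pickle
im=optics.get_image("wrist"); T=np.array(im["T_tool_cam"]); K=np.array(im["K"]); print(T.round(4))
Ti=np.linalg.inv(T)
for x in(-.011,0,.011):
  for z in(0,-.01,-.019,-.03):
    q=K@(Ti@[x,0,z,1])[:3]; print(x,z,(q[:2]/q[2]).round())
c2=pickle.load(open("w2.pkl","rb"))[0];c4=pickle.load(open("w4.pkl","rb"))[0]
for v in range(222,276,4): print(v,c2[v,302:322:3,1],c4[v,302:322:3,1])
E
```

```text
[[ 1.000e-04 -9.648e-01 -2.631e-01  6.700e-02]
 [ 1.000e+00 -2.000e-04  1.100e-03  8.000e-04]
 [-1.100e-03 -2.631e-01  9.648e-01 -1.766e-01]
 [ 0.000e+00  0.000e+00  0.000e+00  1.000e+00]]
-0.011 0 [314. 247.]
-0.011 -0.01 [313. 254.]
-0.011 -0.019 [313. 261.]
-0.011 -0.03 [313. 270.]
0 0 [314. 231.]
0 -0.01 [313. 237.]
0 -0.019 [313. 243.]
0 -0.03 [313. 251.]
0.011 0 [313. 214.]
0.011 -0.01 [313. 219.]
0.011 -0.019 [313. 224.]
0.011 -0.03 [313. 231.]
222 [121 122 122 123 123 124 123] [103 102  80  47  43  63  97]
226 [213 211 212 212 205 203 208] [101 102  99  97  98  99  99]
230 [220 220 219 210 195 194 194] [101 101 100  99 100 101 100]
234 [219 204 195 195 195 195 194] [75 83 92 90 90 95 91]
238 [137  85  85  75  32  36  81] [77 87 89 76 20 29 83]
242 [110  80  81  63  14  22  72] [83 88 87 72 16 22 81]
246 [87 81 81 64 13 20 74] [85 88 88 71 19 23 81]
250 [78 80 79 61 14 19 73] [87 88 89 67 16 19 79]
254 [79 80 80 60 14 17 71] [87 87 88 67 13 21 79]
258 [79 81 79 61 13 16 72] [89 89 88 67 16 16 79]
262 [80 80 79 58 14 16 71] [89 88 89 65 17 18 79]
266 [80 80 80 55 12 14 69] [88 88 87 57 16 18 77]
270 [ 44  88 107  71  22  23  91] [ 49  98 120  81  25  25 101]
274 [16 17 41 55 22 24 81] [19 18 55 80 27 29 92]
```

Both views put the drawn fingertips right at the plate's top face with no contact force, even though the reported TCP is 28 mm below it. I'll go on down in small steps and watch the force.

Call:
send_rows --increments '[{"gripper":1,"linear":[0,0,-0.002],"delta_rot":[0,0,0]},{"gripper":1,"linear":[0,0,-0.004],"delta_rot":[0,0,0]},{"gripper":1,"linear":[0,0,-0.004],"delta_rot":[0,0,0]}]'

```text
clock: 4.35
position: [0.5266, -0.1678, 0.0161]
ee_rot: [-0.0, 0.998, 0.059, -0.0]
contact_force: [-0.3, -0.1, 0.2]
width: 0.0001
gripper_force: 0.0
```

```bash
cat > chk.py <<'E'
from m import *
s=get_state(); print(s["position"].round(4),s["contact_force"].round(1),s["clock"],s["width"])
c=cam("wrist"); hsv=cv2.cvtColor(c[0],cv2.COLOR_BGR2HSV); g=c[0][...,1].astype(int)
for v in (20,120,220):
    i=np.where(hsv[v,245:345,1]<70)[0]; r=np.where(hsv[v,290:385,1]<70)[0]; print(v,245+i.min() if len(i) else 0,290+r.max() if len(r) else 0)
print([ (v,int(g[v,305])) for v in range(226,250,2)], [(v,int(g[v,275])) for v in range(240,300,4)])
E
python3 chk.py
```

```text
[ 0.5266 -0.1678  0.0161] [-0.3 -0.1  0.2] 4.35 8.426860244333534e-05
20 254 371
120 260 367
220 265 362
[(226, 103), (228, 102), (230, 103), (232, 102), (234, 101), (236, 96), (238, 88), (240, 90), (242, 89), (244, 89), (246, 89), (248, 90)] [(240, 93), (244, 95), (248, 99), (252, 98), (256, 100), (260, 83), (264, 146), (268, 167), (272, 168), (276, 220), (280, 76), (284, 17), (288, 16), (292, 16), (296, 19)]
```

Call:
send_rows --increments '[{"gripper":1,"linear":[0,0,-0.002],"delta_rot":[0,0,0]},{"gripper":1,"linear":[0,0,-0.004],"delta_rot":[0,0,0]},{"gripper":1,"linear":[0,0,-0.004],"delta_rot":[0,0,0]}]'

```text
clock: 4.7
position: [0.5267, -0.1678, 0.0122]
ee_rot: [-0.0, 0.998, 0.059, -0.0]
contact_force: [0.1, 0.8, -0.8]
width: -0.0
gripper_force: 0.0
```

```bash
python3 chk.py
```

```text
[ 0.5267 -0.1678  0.0122] [ 0.1  0.8 -0.8] 4.7 -1.1064999022732337e-06
20 252 373
120 258 368
220 264 363
[(226, 103), (228, 103), (230, 103), (232, 102), (234, 102), (236, 96), (238, 90), (240, 91), (242, 90), (244, 89), (246, 89), (248, 90)] [(240, 96), (244, 91), (248, 99), (252, 99), (256, 99), (260, 93), (264, 129), (268, 167), (272, 166), (276, 192), (280, 92), (284, 18), (288, 20), (292, 17), (296, 16)]
```

```bash
python3 - <<'E'
from m import *
for n in("side","scene"):
    c=cam(n); p=get_state()["position"]
    print(n)
    for h in range(0,90,8):
        u=px(c,p+[0,0,h/1000]); i,j=int(round(u[1])),int(round(u[0])); print(h,u.round(1),[c[0][i,k].tolist() for k in(j-3,j,j+3)])
E
```

```text
side
0 [317.4 190.2] [[50, 72, 94], [70, 105, 134], [65, 99, 129]]
8 [317.4 188.4] [[50, 74, 94], [105, 117, 133], [59, 62, 70]]
16 [317.4 186.6] [[66, 75, 87], [117, 119, 125], [120, 122, 126]]
24 [317.4 184.8] [[38, 42, 46], [36, 37, 41], [91, 94, 100]]
32 [317.4 183. ] [[62, 64, 69], [37, 42, 46], [62, 67, 70]]
40 [317.4 181.2] [[40, 42, 46], [22, 29, 31], [63, 70, 71]]
48 [317.4 179.3] [[42, 46, 51], [25, 27, 30], [63, 67, 70]]
56 [317.4 177.5] [[37, 40, 45], [25, 25, 30], [68, 69, 71]]
64 [317.4 175.6] [[22, 28, 30], [24, 27, 35], [47, 51, 55]]
72 [317.4 173.7] [[28, 30, 34], [22, 26, 31], [26, 30, 30]]
80 [317.3 171.8] [[28, 29, 35], [27, 30, 36], [28, 28, 31]]
88 [317.3 169.9] [[34, 37, 39], [29, 32, 34], [18, 26, 28]]
scene
0 [340.  195.9] [[83, 133, 178], [75, 120, 159], [90, 142, 189]]
8 [340.1 193.7] [[68, 90, 114], [58, 98, 136], [24, 44, 71]]
16 [340.2 191.4] [[110, 115, 120], [169, 180, 193], [131, 139, 146]]
24 [340.3 189.1] [[46, 48, 51], [84, 89, 95], [119, 127, 133]]
32 [340.4 186.8] [[42, 45, 46], [48, 51, 57], [32, 34, 36]]
40 [340.5 184.5] [[18, 19, 19], [32, 36, 35], [30, 32, 34]]
48 [340.6 182.2] [[13, 12, 9], [69, 75, 78], [74, 80, 84]]
56 [340.6 179.8] [[16, 16, 16], [66, 71, 77], [60, 62, 67]]
64 [340.7 177.5] [[15, 14, 13], [13, 12, 13], [87, 94, 100]]
72 [340.8 175.1] [[14, 12, 14], [14, 15, 13], [15, 12, 11]]
80 [340.9 172.7] [[16, 17, 17], [20, 18, 20], [14, 15, 15]]
88 [341.  170.2] [[14, 13, 15], [14, 17, 18], [15, 15, 14]]
```

Call:
send_rows --increments '[{"gripper":1,"linear":[0,0,-0.002],"delta_rot":[0,0,0]},{"gripper":1,"linear":[0,0,-0.004],"delta_rot":[0,0,0]},{"gripper":1,"linear":[0,0,-0.004],"delta_rot":[0,0,0]}]'

```text
clock: 5.15
position: [0.5267, -0.1678, 0.0081]
ee_rot: [-0.0, 0.998, 0.059, -0.0]
contact_force: [-0.4, 0.2, -0.1]
width: -0.0001
gripper_force: 0.0
```

Call:
send_rows --increments '[{"gripper":1,"linear":[0,0,-0.002],"delta_rot":[0,0,0]},{"gripper":1,"linear":[0,0,-0.004],"delta_rot":[0,0,0]},{"gripper":1,"linear":[0,0,-0.004],"delta_rot":[0,0,0]}]'

```text
clock: 5.45
position: [0.5267, -0.1678, 0.0041]
ee_rot: [-0.0, 0.998, 0.059, -0.0]
contact_force: [-0.6, -0.2, -0.5]
width: 0.0004
gripper_force: 0.0
```

```bash
python3 chk.py
```

```text
[ 0.5267 -0.1678  0.0041] [-0.6 -0.2 -0.5] 5.45 0.00039300363908601317
20 245 380
120 254 372
220 263 364
[(226, 98), (228, 100), (230, 99), (232, 100), (234, 100), (236, 96), (238, 90), (240, 92), (242, 91), (244, 91), (246, 90), (248, 91)] [(240, 95), (244, 91), (248, 97), (252, 98), (256, 95), (260, 93), (264, 167), (268, 167), (272, 210), (276, 122), (280, 36), (284, 18), (288, 16), (292, 17), (296, 17)]
```

The plate is now tilting: its width at row 20 went from 121 to 135 px. First contact was at a reported z of about 0.008, so the real fingertips are about 40 mm behind the reported TCP. I'll continue the press on that basis, watching the force.

Call:
send_rows --increments '[{"gripper":1,"linear":[0,0,-0.003],"delta_rot":[0,0,0]},{"gripper":1,"linear":[0,0,-0.006],"delta_rot":[0,0,0]},{"gripper":1,"linear":[0,0,-0.009],"delta_rot":[0,0,0]},{"gripper":1,"linear":[0,0,-0.009],"delta_rot":[0,0,0]}]'

```text
clock: 5.9
position: [0.5265, -0.1677, -0.0051]
ee_rot: [-0.0, 0.998, 0.059, -0.001]
contact_force: [-0.5, 0.0, 0.6]
width: -0.0003
gripper_force: 0.0
```

```bash
python3 chk.py
```

```text
[ 0.5265 -0.1677 -0.0051] [-0.5  0.   0.6] 5.9 -0.00027290844559724973
20 245 384
120 248 378
220 263 364
[(226, 93), (228, 93), (230, 96), (232, 96), (234, 97), (236, 95), (238, 93), (240, 94), (242, 93), (244, 93), (246, 93), (248, 93)] [(240, 91), (244, 92), (248, 91), (252, 92), (256, 155), (260, 154), (264, 156), (268, 171), (272, 183), (276, 78), (280, 38), (284, 18), (288, 20), (292, 16), (296, 19)]
```

Call:
send_rows --increments '[{"gripper":1,"linear":[0,0,-0.003],"delta_rot":[0,0,0]},{"gripper":1,"linear":[0,0,-0.006],"delta_rot":[0,0,0]},{"gripper":1,"linear":[0,0,-0.008],"delta_rot":[0,0,0]},{"gripper":1,"linear":[0,0,-0.008],"delta_rot":[0,0,0]}]'

```text
clock: 6.35
position: [0.5277, -0.1682, -0.0073]
ee_rot: [0.001, 0.998, 0.059, 0.001]
contact_force: [-8.9, 3.2, 35.1]
width: -0.0002
gripper_force: 17.9
```

```bash
python3 chk.py
```

```text
[ 0.5277 -0.1682 -0.0073] [-8.9  3.2 35.1] 6.35 -0.00017184981690199672
20 245 384
120 245 378
220 261 364
[(226, 92), (228, 87), (230, 64), (232, 45), (234, 45), (236, 74), (238, 93), (240, 93), (242, 93), (244, 94), (246, 93), (248, 94)] [(240, 93), (244, 92), (248, 92), (252, 91), (256, 92), (260, 152), (264, 153), (268, 153), (272, 152), (276, 143), (280, 84), (284, 18), (288, 18), (292, 18), (296, 16)]
```

Call:
send_rows --increments '[{"gripper":1,"linear":[0,0,0.008],"delta_rot":[0,0,0]},{"gripper":1,"linear":[0,0,0.01],"delta_rot":[0,0,0]}]'

```text
clock: 6.6
position: [0.5279, -0.1683, -0.0013]
ee_rot: [0.001, 0.998, 0.059, 0.001]
contact_force: [-0.5, 0.5, 0.8]
width: -0.0
gripper_force: 0.0
```

```bash
python3 - <<'E'
from m import *
import pickle
s=get_state(); print(s["position"],s["contact_force"],s["gripper_force"])
c=cam("wrist"); pickle.dump(c,open("w5.pkl","wb")); d=cam("side"); pickle.dump(d,open("s5.pkl","wb")); e=cam("scene")
a=c[0]; b=cv2.resize(d[0][140:220,255:355],(375,300),interpolation=cv2.INTER_CUBIC); f=cv2.resize(e[0][130:230,270:395],(375,300),interpolation=cv2.INTER_CUBIC)
v=np.zeros((600,750,3),np.uint8); v[:300,:375]=b; v[:300,375:]=f; v[300:600,:480]=cv2.resize(a,(480,300)); cv2.imwrite("pics/w5.png",v)
E
```

```text
[ 0.52785221 -0.16828864 -0.00128307] [-0.4843753   0.53542256  0.78714149] 0.0
```

View pics/w5.png

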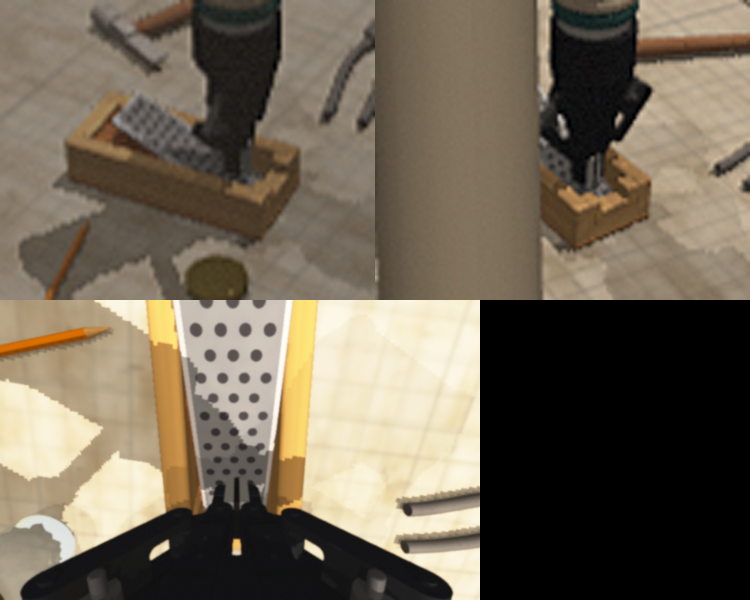

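The plate is now tipped: its far end stands above the rim in the side view, and the plate sits on the ramp and stays there. The pads' pixel rows agree with a real fingertip about 35 mm behind the reported TCP. Next I'll rise and look at the holder.

Call:
send_rows --increments '[{"gripper":1,"linear":[0,0,0.04],"delta_rot":[0,0,0]},{"gripper":1,"linear":[0,0,0.085],"delta_rot":[0,0,0]},{"gripper":1,"linear":[0,0.01,0.13],"delta_rot":[0,0,0]},{"gripper":1,"linear":[0,0.04,0.165],"delta_rot":[0,0,0]},{"gripper":1,"linear":[0.005,0.08,0.19],"delta_rot":[0,0,0.05]},{"gripper":1,"linear":[0.01,0.125,0.2],"delta_rot":[0,0,0.078]},{"gripper":1,"linear":[0.015,0.17,0.205],"delta_rot":[0,0,0.078]},{"gripper":1,"linear":[0.02,0.215,0.21],"delta_rot":[0,0,0.078]}]'

```text
clock: 7.55
position: [0.5469, 0.0487, 0.207]
ee_rot: [-0.0, 0.995, 0.097, -0.0]
contact_force: [0.4, -0.6, -0.7]
width: 0.0
gripper_force: 0.0
```

Call:
send_rows --increments '[{"gripper":-0.2,"linear":[0.01,0.045,0.005],"delta_rot":[0,0,0]},{"gripper":-0.2,"linear":[0.015,0.085,0.01],"delta_rot":[0,0,0]},{"gripper":-0.2,"linear":[0.015,0.095,0.01],"delta_rot":[0,0,0]},{"gripper":-0.2,"linear":[0.015,0.095,0.01],"delta_rot":[0,0,0]}]'

```text
clock: 7.95
position: [0.5616, 0.1434, 0.2162]
ee_rot: [0.0, 0.995, 0.099, -0.001]
contact_force: [0.6, -0.5, -0.7]
width: 0.0507
gripper_force: 0.0
```

```bash
python3 - <<'E'
from m import *
import pickle
s=get_state(); print(s["position"],s["ee_rot"],s["clock"],s["width"])
c=cam("wrist"); pickle.dump(c,open("w6.pkl","wb")); im=c[0]; hsv=cv2.cvtColor(im,cv2.COLOR_BGR2HSV); cv2.imwrite("pics/w6.png",im)
dk=((hsv[...,2]<60)).astype(np.uint8); dk[235:]=0
hc=big(cv2.morphologyEx(dk,cv2.MORPH_CLOSE,np.ones((25,25))),(150,0,500,235)); print(cv2.boundingRect(hc),cv2.minAreaRect(hc)); print(rect(c,hc,.01),rect(c,hc,.0285))
# bright blobs within holder
ins=np.zeros_like(dk); cv2.drawContours(ins,[cv2.convexHull(hc)],-1,1,-1); ins=cv2.erode(ins,np.ones((5,5)))
br=((hsv[...,2]>95)&(ins>0)).astype(np.uint8)
n,l,st,ce=cv2.connectedComponentsWithStats(br)
for i in range(1,n):
    if st[i,4]>6: print(st[i],ce[i].round(1))
E
```

```text
[0.56155652 0.14338731 0.21623134] [ 1.90076759e-04  9.95067138e-01  9.91981364e-02 -1.04114491e-03] 7.95 0.0506656474492377
(290, 61, 46, 174) ((312.5, 147.5), (173.0, 45.0), 90.0)
[583.9 150.5 214.4  54.1  11.1] [586.  150.8 204.   51.5  11.1]
[296  65   8   8  52] [299.5  68.5]
[321  65   8   8  54] [324.9  68.5]
[297  96   9  77 556] [301.1 135.4]
[320  96   9  76 597] [324.2 133.2]
[306 198  13  13 132] [312.  204.2]
[320 207   8  26 186] [323.3 219.7]
[298 208   8  25 185] [301.6 220. ]
```

View pics/w6.png

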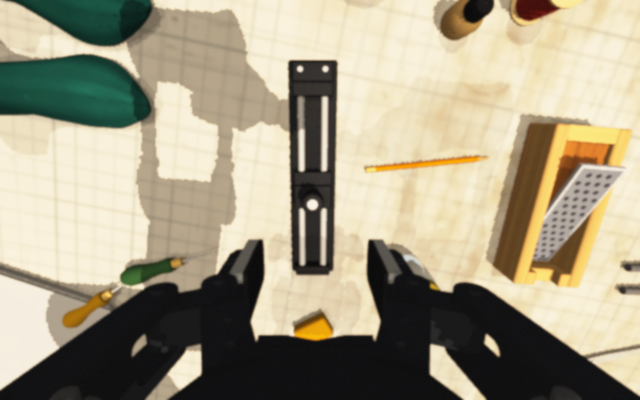

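The wrist view shows the holder upright in the image: fixed jaw at the top (screws at row 68, ledge edge near row 96), sliding jaw edge near row 172, knob (312,204). The tipped plate shows at right, with its raised end near (600,170). Now the numbers.

```bash
python3 - <<'E'
from m import *
import pickle
c=pickle.load(open("w6.pkl","rb")); g=cv2.cvtColor(c[0],cv2.COLOR_BGR2GRAY).astype(int)
print([(v,int(g[v,306:319].mean())) for v in range(56,104,1)])
print([(v,int(g[v,306:319].mean())) for v in range(164,200,2)])
k=pt(c,(312,204.2),.0555); s1,s2=pt(c,(299.5,68.5),.0285),pt(c,(324.9,68.5),.0285); print("knob",k,"screws",s1,s2)
r1=[pt(c,(301.1,135),.02),pt(c,(301.6,220),.02)]; r2=[pt(c,(324.2,133),.02),pt(c,(323.3,220),.02)]
for r in(r1,r2): d=r[0]-r[1]; print("yaw",np.degrees(np.arctan2(d[1],d[0])))
m=(s1+s2)/2-k; print("yaw screws-knob",np.degrees(np.arctan2(m[1],m[0])),np.hypot(*m[:2]))
for v in(61,80,82,96,172,182): print(v,pt(c,(312.5,v),.024),np.hypot(*(pt(c,(312.5,v),.024)-k)[:2]), np.hypot(*(pt(c,(312.5,v),.0285)-k)[:2]))
E
```

```text
[(56, 238), (57, 238), (58, 233), (59, 205), (60, 128), (61, 54), (62, 39), (63, 45), (64, 48), (65, 49), (66, 49), (67, 49), (68, 50), (69, 51), (70, 51), (71, 51), (72, 51), (73, 51), (74, 52), (75, 52), (76, 52), (77, 52), (78, 51), (79, 47), (80, 38), (81, 33), (82, 38), (83, 47), (84, 51), (85, 52), (86, 53), (87, 53), (88, 52), (89, 53), (90, 53), (91, 53), (92, 52), (93, 51), (94, 45), (95, 35), (96, 28), (97, 32), (98, 38), (99, 40), (100, 42), (101, 45), (102, 47), (103, 48)]
[(164, 46), (166, 45), (168, 34), (170, 19), (172, 35), (174, 53), (176, 54), (178, 54), (180, 53), (182, 48), (184, 31), (186, 25), (188, 25), (190, 18), (192, 16), (194, 26), (196, 46), (198, 70)]
knob [0.53258617 0.13997875 0.0555    ] screws [0.67580244 0.18280606 0.0285    ] [0.68137372 0.1551822  0.0285    ]
yaw 11.034336766479695
yaw 11.237993880010146
yaw screws-knob 11.240107790651841 0.14885714305323622
61 [0.68688764 0.1703407  0.024     ] 0.1572602646848225 0.15651680768435874
80 [0.66744409 0.16646967 0.024     ] 0.13743516852276327 0.1369337011916557
82 [0.66536229 0.1660552  0.024     ] 0.13531251943959252 0.13483696183580218
96 [0.65059703 0.16311558 0.024     ] 0.12025753968099988 0.11996574926086918
172 [0.5640825  0.14589135 0.024     ] 0.03204648430117559 0.03283159997737533
182 [0.55182818 0.14345163 0.024     ] 0.01955289952506946 0.02049064163782564
```

Gap is about 120 mm (travel about 0.020), yaw 11.2°, fixed stop at about (666,166) mm, knob (532.6,140.0). I'll grip the knob and pull it 40 mm back, to a gap of about 160.

Call:
send_rows --increments '[{"gripper":-0.2,"linear":[-0.015,-0.002,-0.04],"delta_rot":[0,0,0]},{"gripper":-0.2,"linear":[-0.029,-0.0034,-0.08],"delta_rot":[0,0,0]},{"gripper":-0.2,"linear":[-0.029,-0.0034,-0.12],"delta_rot":[0,0,0]},{"gripper":-0.2,"linear":[-0.029,-0.0034,-0.15],"delta_rot":[0,0,0]},{"gripper":-0.2,"linear":[-0.029,-0.0034,-0.175],"delta_rot":[0,0,0]},{"gripper":-0.2,"linear":[-0.029,-0.0034,-0.18],"delta_rot":[0,0,0]}]'

```text
clock: 8.6
position: [0.5299, 0.1362, 0.0342]
ee_rot: [0.001, 0.995, 0.097, -0.004]
contact_force: [-0.7, -0.2, 0.4]
width: 0.0513
gripper_force: 0.0
```

```bash
python3 - <<'E'
from m import *
s=get_state(); print(s["position"],s["contact_force"])
c=cam("wrist"); g=cv2.cvtColor(c[0],cv2.COLOR_BGR2GRAY)
p=px(c,(.5326,.14,.0555)); print(p); x,y=int(p[0]),int(p[1])
ys,xs=np.where(g[y-25:y+26,x-25:x+26]>120); print(xs.mean()+x-25,ys.mean()+y-25,len(xs))
for v in range(200,260,6): print(v,g[v,270:360:6])
E
```

```text
[0.52985408 0.1362276  0.03423388] [-0.6512396  -0.24615869  0.35878574]
[307.49650161 238.64225615]
307.31700288184436 246.85734870317003 694
200 [ 21  18  18  19  17  19  19  20  19  20  20  19  16  29 234]
206 [ 26  20  19  19  22  17  15  16  20  19  17  21  17  37 234]
212 [ 22  20  18  18  13  14  11  13  12  18  19  20  19  38 224]
218 [ 32  37  18  16  13  14  20  17  12  11  19  18  19  39 233]
224 [ 33  38  28  14  17  20  20  20  19  13  42  33  21  44 237]
230 [ 47  37  40  15  20  55 125  97  18  18  31  50  40  56 232]
236 [ 44  39  40  20  42 233 162 142  71  18  32  51  41  57 225]
242 [ 42  30  68  32  42 234 232 237 140  46 172  65  37  71 226]
248 [ 91  30  65 155  37 103 223 182  43  43 240  69  36  77 225]
254 [ 69  30  58 219  86  37  37  40  36 128 224  53  33  85 224]
```

Call:
send_rows --increments '[{"gripper":-0.2,"linear":[0.0027,0.0038,-0.012],"delta_rot":[0,0,0]},{"gripper":-0.2,"linear":[0.0027,0.0038,-0.022],"delta_rot":[0,0,0]},{"gripper":-0.2,"linear":[0.0027,0.0038,-0.03],"delta_rot":[0,0,0]},{"gripper":-0.2,"linear":[0.0027,0.0038,-0.032],"delta_rot":[0,0,0]},{"gripper":1,"linear":[0.0027,0.0038,-0.032],"delta_rot":[0,0,0]},{"gripper":1,"linear":[0.0027,0.0038,-0.032],"delta_rot":[0,0,0]},{"gripper":1,"linear":[0.0027,0.0038,-0.032],"delta_rot":[0,0,0]},{"gripper":1,"linear":[0.0027,0.0038,-0.032],"delta_rot":[0,0,0]}]' --newtons 40

```text
clock: 9.45
position: [0.536, 0.142, 0.006]
ee_rot: [0.001, 0.995, 0.098, 0.0]
contact_force: [-0.9, -2.6, 2.6]
width: 0.0232
gripper_force: 39.4
```

Call:
send_rows --increments '[{"gripper":1,"linear":[-0.0049,-0.001,0],"delta_rot":[0,0,0]},{"gripper":1,"linear":[-0.0108,-0.0021,0],"delta_rot":[0,0,0]},{"gripper":1,"linear":[-0.0176,-0.0035,0],"delta_rot":[0,0,0]},{"gripper":1,"linear":[-0.0245,-0.0049,0],"delta_rot":[0,0,0]},{"gripper":1,"linear":[-0.0324,-0.0064,0],"delta_rot":[0,0,0]},{"gripper":1,"linear":[-0.0392,-0.0078,0],"delta_rot":[0,0,0]},{"gripper":1,"linear":[-0.0412,-0.0082,0],"delta_rot":[0,0,0]},{"gripper":1,"linear":[-0.0412,-0.0082,0],"delta_rot":[0,0,0]}]'

```text
clock: 10.25
position: [0.4947, 0.1339, 0.006]
ee_rot: [0.0, 0.995, 0.098, 0.001]
contact_force: [2.0, -3.9, 3.1]
width: 0.0234
gripper_force: 39.7
```

Call:
send_rows --increments '[{"gripper":-0.3,"linear":[0,0,0],"delta_rot":[0,0,0]},{"gripper":-0.3,"linear":[0,0,0],"delta_rot":[0,0,0]},{"gripper":-0.3,"linear":[0,0,0.01],"delta_rot":[0,0,0]},{"gripper":-0.3,"linear":[0,0,0.04],"delta_rot":[0,0,0]},{"gripper":-0.3,"linear":[0.01,0,0.085],"delta_rot":[0,0,0]},{"gripper":-0.3,"linear":[0.025,0,0.13],"delta_rot":[0,0,0]},{"gripper":-0.3,"linear":[0.045,0,0.17],"delta_rot":[0,0,0]},{"gripper":-0.3,"linear":[0.065,0,0.2],"delta_rot":[0,0,0]}]'

```text
clock: 11.05
position: [0.5602, 0.135, 0.2094]
ee_rot: [-0.0, 0.995, 0.098, 0.002]
contact_force: [0.6, -0.5, -0.1]
width: 0.0554
gripper_force: 0.0
```

Call:
send_rows --increments '[{"gripper":-1,"linear":[0,0,0.01],"delta_rot":[0,0,0]},{"gripper":-1,"linear":[0,0,0.01],"delta_rot":[0,0,0]}]'

```text
clock: 11.25
position: [0.5593, 0.1347, 0.2166]
ee_rot: [-0.0, 0.995, 0.098, 0.001]
contact_force: [-0.2, -0.2, -0.1]
width: 0.0818
gripper_force: 0.0
```

```bash
cat > hold.py <<'E'
from m import *
def holder(c):
    g=cv2.cvtColor(c[0],cv2.COLOR_BGR2GRAY).astype(int)
    d=np.array([np.cos(np.radians(11.2)),np.sin(np.radians(11.2)),0]); o=np.array([.6662,.1664,0])
    prof=[]
    for s in range(-230,30,2):
        p=o+d*s/1000+[0,0,.026]; u=px(c,p).round().astype(int)
        prof.append((s,int(g[u[1],u[0]-4:u[0]+5].mean()) if 0<=u[1]<400 else -1))
    return g,prof
E
python3 - <<'E'
from hold import *
import pickle
s=get_state(); print(s["position"],s["ee_rot"],s["clock"],s["width"])
c=cam("wrist"); pickle.dump(c,open("w7.pkl","wb")); g,p=holder(c); print(p)
d=np.array([np.cos(np.radians(11.2)),np.sin(np.radians(11.2)),0])
k=np.array([.6662,.1664,.0555])-d*.1785; u=px(c,k); x,y=u.round().astype(int); print(u)
m=(g[y-15:y+16,x-20:x+21]>120); ys,xs=np.where(m); q=(xs.mean()+x-20,ys.mean()+y-15); print(q,len(xs),pt(c,q,.0555),(pt(c,q,.0555)-[.6662,.1664,.0555])@d)
E
```

```text
[0.55925597 0.13465191 0.21660552] [-2.51320521e-04  9.95206638e-01  9.77927257e-02  5.16475801e-04] 11.25 0.08180470338977104
[(-230, 24), (-228, 11), (-226, 10), (-224, 13), (-222, 27), (-220, 33), (-218, 35), (-216, 36), (-214, 35), (-212, 36), (-210, 35), (-208, 35), (-206, 35), (-204, 34), (-202, 33), (-200, 33), (-198, 79), (-196, 136), (-194, 215), (-192, 225), (-190, 228), (-188, 223), (-186, 213), (-184, 134), (-182, 80), (-180, 46), (-178, 38), (-176, 18), (-174, 14), (-172, 10), (-170, 12), (-168, 16), (-166, 20), (-164, 19), (-162, 20), (-160, 35), (-158, 41), (-156, 46), (-154, 47), (-152, 47), (-150, 47), (-148, 44), (-146, 36), (-144, 15), (-142, 14), (-140, 25), (-138, 39), (-136, 40), (-134, 40), (-132, 40), (-130, 41), (-128, 41), (-126, 41), (-124, 41), (-122, 41), (-120, 41), (-118, 41), (-116, 41), (-114, 42), (-112, 41), (-110, 42), (-108, 42), (-106, 42), (-104, 41), (-102, 41), (-100, 42), (-98, 42), (-96, 42), (-94, 42), (-92, 42), (-90, 42), (-88, 42), (-86, 42), (-84, 42), (-82, 42), (-80, 42), (-78, 42), (-76, 43), (-74, 42), (-72, 43), (-70, 42), (-68, 43), (-66, 42), (-64, 43), (-62, 43), (-60, 40), (-58, 38), (-56, 33), (-54, 30), (-52, 26), (-50, 25), (-48, 25), (-46, 25), (-44, 25), (-42, 25), (-40, 26), (-38, 26), (-36, 26), (-34, 25), (-32, 25), (-30, 26), (-28, 26), (-26, 27), (-24, 30), (-22, 33), (-20, 33), (-18, 33), (-16, 26), (-14, 42), (-12, 49), (-10, 48), (-8, 48), (-6, 48), (-4, 48), (-2, 43), (0, 30), (2, 43), (4, 48), (6, 48), (8, 47), (10, 47), (12, 47), (14, 46), (16, 45), (18, 44), (20, 36), (22, 121), (24, 226), (26, 232), (28, 231)]
[305.41380088 235.62070872]
(np.float64(303.8390804597701), np.float64(240.56704980842912)) 261 [0.48453279 0.13239546 0.0555    ] -0.184812238506321
```

Gap is about 161 mm, a good value. Now I'll go back over the tipped plate with the gripper open.

Call:
send_rows --increments '[{"gripper":-1,"linear":[0.002,-0.045,0.005],"delta_rot":[0,0,-0.03]},{"gripper":-1,"linear":[0.004,-0.09,0.01],"delta_rot":[0,0,-0.073]},{"gripper":-1,"linear":[0.006,-0.135,0.01],"delta_rot":[0,0,-0.073]},{"gripper":-1,"linear":[0.01,-0.18,0.01],"delta_rot":[0,0,-0.073]},{"gripper":-1,"linear":[0.014,-0.225,0.01],"delta_rot":[0,0,-0.073]},{"gripper":-1,"linear":[0.018,-0.27,0.01],"delta_rot":[0,0,-0.073]},{"gripper":-1,"linear":[0.02,-0.293,0.01],"delta_rot":[0,0,-0.073]},{"gripper":-1,"linear":[0.02,-0.293,0.01],"delta_rot":[0,0,-0.073]}]'

```text
clock: 12.1
position: [0.5772, -0.1611, 0.2223]
ee_rot: [-0.001, 0.998, 0.059, -0.003]
contact_force: [-0.1, 1.1, -0.3]
width: 0.0852
gripper_force: 0.0
```

```bash
python3 - <<'E'
from m import *
import pickle
s=get_state(); print(s["position"],s["ee_rot"],s["clock"],s["width"])
c=cam("wrist"); pickle.dump(c,open("w8.pkl","wb")); hsv=cv2.cvtColor(c[0],cv2.COLOR_BGR2HSV)
u0,v0=px(c,(.585,-.161,.05)).round().astype(int); print(u0,v0)
gr=(hsv[...,1]<60).astype(np.uint8)
gr[235:]=0
gr=cv2.morphologyEx(gr,cv2.MORPH_OPEN,np.ones((3,3)))
roi=(u0-60,0,u0+60,240); ct=big(gr,roi); h=cv2.convexHull(ct); print(cv2.boundingRect(ct),cv2.minAreaRect(ct),cv2.contourArea(ct))
ap=cv2.approxPolyDP(h,4,True)[:,0]; print(ap.tolist())
q=ap[np.argsort(ap[:,1])]
for z in(.066,.070,.074): a,b=pt(c,q[0],z),pt(c,q[1],z); print("far",z,a,b,np.hypot(*(a-b)[:2]))
for z in(.012,.016,.02): a,b=pt(c,q[-2],z),pt(c,q[-1],z); print("near",z,a,b,np.hypot(*(a-b)[:2]))
E
```

```text
[ 0.5771871  -0.16109117  0.22228521] [-7.42083879e-04  9.98232993e-01  5.93466529e-02 -2.88356296e-03] 12.1 0.08518696122325717
315 170
(287, 0, 88, 171) ((330.5, 85.0), (170.0, 87.0), 90.0) 6736.5
[[305, 0], [356, 0], [370, 25], [374, 153], [358, 170], [287, 71]]
far 0.066 [ 0.75041303 -0.13151202  0.066     ] [ 0.75619975 -0.18006101  0.066     ] 0.048892634234312914
far 0.07 [ 0.74914247 -0.13178462  0.07      ] [ 0.75485957 -0.17974955  0.07      ] 0.048304445064034716
far 0.074 [ 0.7478719  -0.13205722  0.074     ] [ 0.75351939 -0.17943809  0.074     ] 0.0477162558937565
near 0.012 [ 0.60941013 -0.23303123  0.012     ] [ 0.58557212 -0.21633861  0.012     ] 0.029101444100397725
near 0.016 [ 0.60977637 -0.23221508  0.016     ] [ 0.58618508 -0.21569521  0.016     ] 0.028800261730523406
near 0.02 [ 0.61014262 -0.23139893  0.02      ] [ 0.58679804 -0.21505182  0.02      ] 0.02849907936064909
```

```bash
cat > tip.py <<'E'
from m import *
import sys
def plate_quad(c,seed):
    hsv=cv2.cvtColor(c[0],cv2.COLOR_BGR2HSV)
    for th in(30,40,50):
        gr=(hsv[...,1]<th).astype(np.uint8); gr[245:]=0; gr=cv2.morphologyEx(gr,cv2.MORPH_CLOSE,np.ones((5,5))); gr=cv2.morphologyEx(gr,cv2.MORPH_OPEN,np.ones((7,7)))
        n,l,st,ce=cv2.connectedComponentsWithStats(gr)
        i=l[seed[1],seed[0]]
        if i==0: print(th,"none"); continue
        m=(l==i).astype(np.uint8); ct=max(cv2.findContours(m,cv2.RETR_EXTERNAL,cv2.CHAIN_APPROX_NONE)[0],key=cv2.contourArea)
        print(th,st[i],cv2.approxPolyDP(cv2.convexHull(ct),4,True)[:,0].tolist())
E
python3 - <<'E'
from tip import *
import pickle
c=pickle.load(open("w8.pkl","rb")); hsv=cv2.cvtColor(c[0],cv2.COLOR_BGR2HSV)
plate_quad(c,(315,140)); plate_quad(c,(315,180))
for v in(60,75,90,105,120,150,180,210,230,240): print(v,[(int(a[1]),int(a[2])) for a in hsv[v,262:372:6]])
E
```

```text
30 [ 297  127   38   98 3410] [[334, 127], [330, 223], [303, 224], [297, 128]]
40 [ 294  122   44  104 4132] [[337, 122], [331, 225], [299, 225], [294, 123]]
50 [ 293  122   46  105 4319] [[338, 122], [332, 225], [299, 226], [293, 122]]
30 [ 297  127   38   98 3410] [[334, 127], [330, 223], [303, 224], [297, 128]]
40 [ 294  122   44  104 4132] [[337, 122], [331, 225], [299, 225], [294, 123]]
50 [ 293  122   46  105 4319] [[338, 122], [332, 225], [299, 226], [293, 122]]
60 [(61, 225), (69, 228), (72, 227), (61, 231), (61, 226), (51, 234), (49, 235), (55, 230), (61, 227), (58, 229), (58, 229), (53, 228), (50, 231), (55, 227), (54, 228), (50, 234), (50, 236), (50, 236), (57, 227)]
75 [(59, 213), (62, 221), (62, 225), (63, 226), (65, 224), (57, 233), (50, 235), (62, 227), (66, 229), (53, 234), (50, 233), (49, 235), (49, 237), (48, 237), (51, 228), (49, 236), (49, 235), (51, 230), (51, 232)]
90 [(53, 226), (49, 236), (82, 161), (152, 241), (151, 240), (136, 240), (138, 240), (139, 240), (139, 240), (140, 241), (139, 240), (140, 240), (142, 240), (153, 233), (150, 241), (149, 233), (55, 21
[... 877 characters left out ...]
15), (64, 220), (64, 218), (62, 211)]
210 [(66, 228), (66, 228), (69, 199), (146, 183), (156, 238), (166, 198), (35, 195), (27, 141), (29, 152), (31, 100), (29, 116), (27, 151), (62, 115), (164, 218), (160, 234), (73, 211), (70, 212), (72, 201), (75, 204)]
230 [(85, 209), (77, 214), (69, 221), (123, 157), (159, 233), (161, 218), (167, 93), (168, 91), (165, 91), (169, 92), (166, 89), (166, 92), (169, 89), (164, 223), (157, 235), (79, 190), (79, 185), (78, 205), (73, 212)]
240 [(78, 220), (84, 207), (80, 195), (99, 183), (164, 222), (165, 216), (164, 226), (166, 214), (158, 235), (158, 234), (161, 230), (167, 180), (166, 209), (165, 199), (165, 215), (76, 178), (80, 175), (79, 175), (72, 188)]
```

```bash
python3 - <<'E'
from m import *
import pickle
c=pickle.load(open("w8.pkl","rb"))
e=np.array([.5835,-.1613]); d=np.array([np.cos(np.radians(7)),np.sin(np.radians(7))]); n=np.array([-d[1],d[0]])
for zf in(.066,.07,.074,.078,.082):
    F=pt(c,(315.5,121.5),zf); N=pt(c,(315.5,226),zf-.0618)
    print(zf,"far",F.round(4),"near",N.round(4),"len",np.hypot(*(F-N)[:2]).round(4),"far in box",((F[:2]-e)@d).round(4),((F[:2]-e)@n).round(4),"near",((N[:2]-e)@d).round(4),((N[:2]-e)@n).round(4),"zf pred", .0418+((F[:2]-e)@d)*.4452+.006/.9135)
E
```

```text
0.066 far [ 0.6397 -0.1549  0.066 ] near [ 0.5004 -0.1716  0.0042] len 0.1403 far in box 0.0566 -0.0005 near -0.0837 -0.0001 zf pred 0.07355445150015417
0.07 far [ 0.6398 -0.1549  0.07  ] near [ 0.5019 -0.1714  0.0082] len 0.1389 far in box 0.0566 -0.0005 near -0.0822 -0.0001 zf pred 0.07358196621865339
0.074 far [ 0.6398 -0.1549  0.074 ] near [ 0.5034 -0.1713  0.0122] len 0.1374 far in box 0.0567 -0.0005 near -0.0808 -0.0001 zf pred 0.07360948093715265
0.078 far [ 0.6399 -0.1549  0.078 ] near [ 0.5048 -0.1711  0.0162] len 0.136 far in box 0.0568 -0.0005 near -0.0793 -0.0001 zf pred 0.07363699565565185
0.082 far [ 0.64   -0.1549  0.082 ] near [ 0.5063 -0.1709  0.0202] len 0.1346 far in box 0.0568 -0.0005 near -0.0778 -0.0001 zf pred 0.07366451037415112
```

The tipped plate's far top edge is at (639.8,-154.9,73) mm, tilted 24°, as expected. I'll tilt the tool 24° and approach along the plate's normal.

Call:
send_rows --increments '[{"gripper":-1,"linear":[0.01,0.001,-0.01],"delta_rot":[0.017,-0.139,0]},{"gripper":-1,"linear":[0.02,0.0015,-0.03],"delta_rot":[0.034,-0.278,0]},{"gripper":-1,"linear":[0.0305,0.0023,-0.06],"delta_rot":[0.0511,-0.4158,0]},{"gripper":-1,"linear":[0.0305,0.0023,-0.09],"delta_rot":[0.0511,-0.4158,0]},{"gripper":-1,"linear":[0.0305,0.0023,-0.111],"delta_rot":[0.0511,-0.4158,0]},{"gripper":-1,"linear":[0.0305,0.0023,-0.111],"delta_rot":[0.0511,-0.4158,0]}]'

```text
clock: 12.75
position: [0.6055, -0.1523, 0.1096]
ee_rot: [-0.016, 0.977, 0.06, 0.203]
contact_force: [-0.7, 0.2, 0.1]
width: 0.0851
gripper_force: 0.0
```

```bash
python3 - <<'E'
from m import *
s=get_state(); q=s["ee_rot"]; A=R.from_quat([q[1],q[2],q[3],q[0]]).as_matrix(); print(s["position"],s["clock"]); print(A.round(3))
t=A[:,2]; G=np.array([.6283,-.1563,.0646])
for L in(-.01,.02,.049): print(L,(G+L*t-s["position"]).round(4))
c=cam("wrist"); print(px(c,(.6398,-.1549,.073)),px(c,G))
hsv=cv2.cvtColor(c[0],cv2.COLOR_BGR2HSV)
for v in range(100,220,8): 
    i=np.where(hsv[v,270:360,1]<45)[0]; print(v,(270+i.min(),270+i.max()) if len(i) else None)
E
```

```text
[ 0.60545029 -0.15234812  0.1095511 ] 12.75
[[ 0.91   0.124  0.395]
 [ 0.111 -0.992  0.056]
 [ 0.399 -0.007 -0.917]]
-0.01 [ 0.0189 -0.0045 -0.0358]
0.02 [ 0.0308 -0.0028 -0.0633]
0.049 [ 0.0422 -0.0012 -0.0899]
[323.09244813 188.25875091] [322.88609238 204.98339092]
100 None
108 None
116 None
124 None
132 None
140 None
148 None
156 None
164 None
172 None
180 None
188 None
196 (np.int64(291), np.int64(354))
204 (np.int64(291), np.int64(354))
212 (np.int64(291), np.int64(353))
```

Call:
send_rows --increments '[{"gripper":-1,"linear":[0.0189,-0.0045,-0.0358],"delta_rot":[0,0,0]},{"gripper":-1,"linear":[0.0308,-0.0028,-0.0633],"delta_rot":[0,0,0]},{"gripper":-1,"linear":[0.037,-0.002,-0.078],"delta_rot":[0,0,0]},{"gripper":-1,"linear":[0.0422,-0.0012,-0.09],"delta_rot":[0,0,0]},{"gripper":-1,"linear":[0.0422,-0.0012,-0.09],"delta_rot":[0,0,0]}]'

```text
clock: 13.3
position: [0.6526, -0.1566, 0.0238]
ee_rot: [-0.013, 0.976, 0.06, 0.207]
contact_force: [0.2, -0.6, -0.0]
width: 0.0854
gripper_force: 0.0
```

```bash
python3 - <<'E'
from m import *
import pickle
s=get_state(); q=s["ee_rot"]; A=R.from_quat([q[1],q[2],q[3],q[0]]).as_matrix(); print(s["position"],s["clock"],s["contact_force"])
G=np.array([.6283,-.1563,.0646]); print("G in tool",A.T@(G-s["position"]))
c=cam("wrist"); pickle.dump(c,open("w9.pkl","wb")); print(px(c,(.6398,-.1549,.073)),px(c,G))
hsv=cv2.cvtColor(c[0],cv2.COLOR_BGR2HSV)
for v in range(140,280,8): print(v,"".join("#" if x[2]<60 else "p" if x[1]<45 else "w" if x[1]>110 else "." for x in hsv[v,200:430:3]))
E
```

```text
[ 0.65257973 -0.15657391  0.02383094] 13.3 [ 0.17099665 -0.64916394 -0.01045216]
G in tool [-0.00543127 -0.00330365 -0.04702429]
[305.7391708  252.82514516] [306.09079108 277.35655553]
140 .............................................................................
148 .............................................................................
156 .............................................................................
164 .............................................................................
172 .............................................................................
180 ..........wwwwwwwwwwwwwwwwwwwwwwwwwwwwwwwwwwwwwwwwwwwwwwwwwww................
188 ..........wwwwwwwwwwwwwwwwwwwwwwwwwwwwwwwwwwwwwwwwwwwwwwwwwww................
196 ..........wwwwwwwwwwwwwwwwwwwwwwwwwwwwwwwwwwwwwwwwwwwwwwwwwww................
204 ..........wwwwwwwwwwwwwwwwwwwwwwwwwwwwwwwwwwwwwwwwwwwwwwwwwww................
212 ..........wwwwwwwwwwwwwwwwwwwwwwwwwwwwwwwwwwwwwwwwwwwwwwwwwww................
220 .........wwwwwwwwwwwwwwwwwwwwwwwwwwwwwwwwwwwwwwwwwwwwwwwwwwwww...............
228 .........wwwwwwwwwwwwwwwwwwwwwwwwwwwwwwwwwwwwwwwwwwwwwwwwwwwww...............
236 .........wwwwwwwwwwwwwwwwwwwwwwwwwwwwwwwwwwwwwwwwwwwwwwwwwwwww...............
244 .........wwwwwwwwwwwwwwwwwwwwwwwwwwwwwwwwwwwwwwwwwwwwwwwwwwwww...............
252 .pppp###.wwwwwwww.ppp...pp..p.ppppppppppppppp.pppppp.wwwwwwwww........###pppp
260 pp######wwwwwwwww.ppppppppppppppppppppppppppppppppppp.wwwwwwww........#####pp
268 #########wwwwwwww.pppppppppppppppppppppppppppppppppppwwwwwwwww........#######
276 #########wwwwwwww.ppppppp####pppp####pppp####ppppppppwwwwwwwww.......########
```

The plate end is centred at column 305 and the tool is at 314. So I'll shift 3.3 mm sideways and 5.4 mm back, then close.

Call:
send_rows --increments '[{"gripper":-1,"linear":[-0.0045,0.0028,-0.003],"delta_rot":[0,0,0]},{"gripper":-1,"linear":[-0.0045,0.0028,-0.004],"delta_rot":[0,0,0]},{"gripper":-1,"linear":[-0.0045,0.0028,-0.004],"delta_rot":[0,0,0]}]' --newtons 60

```text
clock: 13.65
position: [0.6475, -0.1548, 0.0212]
ee_rot: [-0.012, 0.976, 0.06, 0.208]
contact_force: [-0.8, 0.7, -0.6]
width: 0.0858
gripper_force: 0.0
```

```bash
python3 - <<'E'
from m import *
s=get_state(); q=s["ee_rot"]; A=R.from_quat([q[1],q[2],q[3],q[0]]).as_matrix(); print(s["position"],s["clock"],s["contact_force"])
G=np.array([.6283,-.1563,.0646]); print("G in tool",A.T@(G-s["position"]))
E
```

```text
[ 0.64747038 -0.15477877  0.0211998 ] 13.65 [-0.81849886  0.69901672 -0.58228944]
G in tool [ 0.00013773 -0.00080384 -0.04746293]
```

Call:
send_rows --increments '[{"gripper":-0.5,"linear":[0.0008,0.0008,-0.0015],"delta_rot":[0,0,0]},{"gripper":0,"linear":[0.0008,0.0008,-0.0015],"delta_rot":[0,0,0]},{"gripper":1,"linear":[0.0008,0.0008,-0.0015],"delta_rot":[0,0,0]},{"gripper":1,"linear":[0.0008,0.0008,-0.0015],"delta_rot":[0,0,0]},{"gripper":1,"linear":[0.0008,0.0008,-0.0015],"delta_rot":[0,0,0]},{"gripper":1,"linear":[0.0008,0.0008,-0.0015],"delta_rot":[0,0,0]}]' --newtons 70

```text
clock: 14.25
position: [0.6486, -0.1538, 0.0193]
ee_rot: [-0.013, 0.976, 0.06, 0.208]
contact_force: [-0.5, 2.0, 4.2]
width: 0.048
gripper_force: 71.6
```

The plate is gripped: width is 48 mm, with the same 2 mm bias I saw on the knob. Lifting.

Call:
send_rows --increments '[{"gripper":1,"linear":[0.001,0,0.005],"delta_rot":[0,0,0]},{"gripper":1,"linear":[0.002,0,0.015],"delta_rot":[0,0,0]},{"gripper":1,"linear":[0.003,0,0.03],"delta_rot":[0,0,0]},{"gripper":1,"linear":[0.003,0,0.05],"delta_rot":[0,0,0]},{"gripper":1,"linear":[0.003,0,0.075],"delta_rot":[0,0,0]},{"gripper":1,"linear":[0.003,0,0.1],"delta_rot":[0,0,0]},{"gripper":1,"linear":[0.003,0,0.12],"delta_rot":[0,0,0]},{"gripper":1,"linear":[0.003,0,0.13],"delta_rot":[0,0,0]}]'

```text
clock: 15.05
position: [0.6523, -0.1548, 0.1517]
ee_rot: [-0.011, 0.976, 0.06, 0.209]
contact_force: [0.8, -1.1, -2.4]
width: 0.0479
gripper_force: 72.4
```

```bash
cat > held.py <<'E'
from m import *
def held(c):
    hsv=cv2.cvtColor(c[0],cv2.COLOR_BGR2HSV); rows=[]
    for v in range(200,400,6): rows.append((v,"".join("#" if x[2]<60 else "p" if x[1]<45 else "w" if x[1]>110 else "." for x in hsv[v,215:415:4])))
    return rows
E
python3 - <<'E'
from held import *
import pickle
s=get_state(); q=s["ee_rot"]; print(s["position"],s["clock"],s["contact_force"],s["moment"],s["width"])
c=cam("wrist"); pickle.dump(c,open("w10.pkl","wb"))
for r in held(c): print(*r)
d=cam("side"); pickle.dump(d,open("s10.pkl","wb")); hs=cv2.cvtColor(d[0],cv2.COLOR_BGR2HSV)
for v in range(135,200,2): print(v,"".join("#" if x[2]<60 else "p" if x[1]<45 else "w" if x[1]>110 else "." for x in hs[v,262:345]))
E
```

```text
[ 0.65234556 -0.15482031  0.15167358] 15.05 [ 0.8475773  -1.1480013  -2.42078944] [ 0.00561057  0.17771035 -0.01795349] 0.047906837779749196
200 ...................pp....ppppppppppppp............
206 ................................pppppp.ppp......p.
212 .............wwwwwwwwwwwwwwwwwwwwww..p.pp.p.....p.
218 .............wwwwwwwwwwwwwwwwwwwwww...............
224 .............wwwwwwwwwwwwwwwwwwwwww...............
230 .............wwwwwwwwwwwwwwwwwwwwwww............p.
236 .............wwwwwwwwwwwwwwwwwwwwwww..............
242 .........pppppp.......................pppp........
248 .........pppppppppppppppppppppppppppppppppp.......
254 .....##ppp##pppppppppppppppppppppppppppp#ppp##....
260 www.###ppp##ppppppppppppppppppppppppppp##pppp##...
266 ...###ppp###pppppp###pppp##pppp##pppppp###ppp###..
272 ..###ppp####pppppp###ppp###pppp##pppppp###pppp###.
278 #######pp###ppppppppppppppppppppppppppp####p######
284 ############ppppppppppppppppppppppppppp###########
290 ############ppp###ppp###ppp###ppp###ppp###########
296 ############ppppppppppppppppppppppppppp###########
302 ############pppppppp
[... 3114 characters left out ...]
 ..........p.www.wwwww.w.wwwwwww.wwwwwwww.wwwwww#wwwwwwwwwwwwwwwwww.wwwww...........
187 ............wwwwwwww.wwwwwwww.www.ww.ww.wwwwww.wwwwwwwwwwwwwwwwwwwwwwwww...........
189 .........p.......wwwwwwwwww.wwwwwwwwwwwwwwwwwwwwwwwwwwwwwwwwwwwwwwwwwwww...........
191 ...ppp...p..p...........wwwww.ww..wwwww..w.wwwwwwwwwwwwwwwwwwwwwwwwwwww............
193 .pp......pp..................wwwwwwwwwwwwwwwww.w..wwwwwwwwwwwwwwwwwwww.............
195 ........p....pp.....................wwwwwwww.wwwwwww.wwwwwwwwww.wwww...............
197 ...........................................wwwwwwwwwwwwwwww..wwwwww................
199 ................w................................wwwwww.wwww.wwwww.......p.p.......
```

```bash
cat > pitch.py <<'E'
from m import *
from scipy.optimize import least_squares
def fit(c,T,K,v0=252,v1=330):
    hsv=cv2.cvtColor(c[0],cv2.COLOR_BGR2HSV); g=cv2.cvtColor(c[0],cv2.COLOR_BGR2GRAY).astype(int)
    # bright rim/plate vs dark finger or rest: edges from sat<45 & value>70, nearest to centre outward
    obs=[]
    for v in range(v0,v1,4):
        m=((hsv[v,:,1]<45)&(hsv[v,:,2]>60))
        m=cv2.morphologyEx(m.astype(np.uint8)[None],cv2.MORPH_CLOSE,np.ones((1,25)))[0]
        a=314
        while m[a]: a-=1
        b=314
        while m[b]: b+=1
        obs.append((v,a+.5,b-.5))
    return np.array(obs)
E
python3 - <<'E'
from pitch import *
import pickle
im=optics.get_image("wrist"); T=np.array(im["T_tool_cam"]); K=np.array(im["K"]); Ti=np.linalg.inv(T)
c=pickle.load(open("w10.pkl","rb")); o=fit(c,T,K); print(o.tolist())
g=cv2.cvtColor(c[0],cv2.COLOR_BGR2GRAY); print([(v,int(g[v,290:340].mean())) for v in range(236,260)])
for th in(-6,-3,0,3,6):
  for x in(14,-30):
    a=np.radians(th); P=np.array([x*np.cos(a)-3*np.sin(a),0,-49-x*np.sin(a)-3*np.cos(a)])/1000
    r=[]
    for y in(-.025,.025):
        q=K@(Ti@[P[0],y,P[2],1])[:3]; r.append((q[:2]/q[2]).round(1))
    print(th,x,r,(abs(r[0][0]-r[1][0])).round(1))
E
```

```text
[[252.0, 243.5, 386.5], [256.0, 241.5, 389.5], [260.0, 239.5, 391.5], [264.0, 237.5, 393.5], [268.0, 235.5, 395.5], [272.0, 234.5, 396.5], [276.0, 240.5, 390.5], [280.0, 241.5, 388.5], [284.0, 261.5, 368.5], [288.0, 261.5, 368.5], [292.0, 262.5, 368.5], [296.0, 261.5, 368.5], [300.0, 261.5, 366.5], [304.0, 263.5, 366.5], [308.0, 262.5, 366.5], [312.0, 262.5, 366.5], [316.0, 263.5, 365.5], [320.0, 263.5, 366.5], [324.0, 263.5, 365.5], [328.0, 263.5, 365.5]]
[(236, 99), (237, 99), (238, 99), (239, 100), (240, 106), (241, 118), (242, 131), (243, 146), (244, 169), (245, 201), (246, 225), (247, 232), (248, 234), (249, 234), (250, 231), (251, 217), (252, 188), (253, 167), (254, 161), (255, 159), (256, 158), (257, 156), (258, 151), (259, 143)]
-6 14 [array([256.8, 241.6]), array([369.1, 241.6])] 112.3
-6 -30 [array([259.7, 332.3]), array([366.4, 332.3])] 106.7
-3 14 [array([256.5, 242.5]), array([369.4, 242.5])] 112.9
-3 -30 [array([260.3, 330.6]), array([365.8, 330.6])] 105.5
0 14 [array([256.2, 243.4]), array([369.7, 243.4])] 113.5
0 -30 [array([260.8, 328.7]), array([365.3, 328.7])] 104.5
3 14 [array([255.9, 244.5]), array([369.9, 244.5])] 114.0
3 -30 [array([261.4, 326.8]), array([364.8, 326.8])] 103.4
6 14 [array([255.6, 245.6]), array([370.2, 245.6])] 114.6
6 -30 [array([262. , 324.7]), array([364.2, 324.7])] 102.2
```

The plate is held square to the tool: its end is 14 mm ahead of the tool axis, and mid-thickness is about 47 mm behind the reported TCP. Next I'll compute the levelling turn and travel to the holder.

```bash
cat > turn.py <<'E'
from m import *
def turn(yaw,pitch=0):
    s=get_state(); q=s["ee_rot"]; A=R.from_quat([q[1],q[2],q[3],q[0]])
    h=np.radians(yaw/2); Tg=R.from_quat([np.cos(h),np.sin(h),0,0])
    return (Tg*A.inv()).as_rotvec()
if __name__=="__main__":
    r=turn(11.2); print(r,np.degrees(np.linalg.norm(r))); print(np.array([.6505,.1633,.06])-get_state()["position"])
E
python3 turn.py
```

```text
[-0.06554137  0.41392378  0.07146026] 24.358129000805338
[-0.00080626  0.31747493 -0.08917237]
```

Call:
send_rows --increments '[{"gripper":1,"linear":[0,0.02,0.02],"delta_rot":[-0.013,0.083,0.014]},{"gripper":1,"linear":[0,0.05,0.03],"delta_rot":[-0.026,0.166,0.029]},{"gripper":1,"linear":[0,0.09,0.03],"delta_rot":[-0.039,0.248,0.043]},{"gripper":1,"linear":[0,0.13,0.03],"delta_rot":[-0.052,0.331,0.057]},{"gripper":1,"linear":[0,0.17,0.03],"delta_rot":[-0.0655,0.414,0.0715]},{"gripper":1,"linear":[0,0.21,0.03],"delta_rot":[-0.0655,0.414,0.0715]},{"gripper":1,"linear":[0,0.25,0.02],"delta_rot":[-0.0655,0.414,0.0715]},{"gripper":1,"linear":[0,0.285,0],"delta_rot":[-0.0655,0.414,0.0715]}]'

```text
clock: 16.0
position: [0.6522, 0.1335, 0.1481]
ee_rot: [-0.001, 0.995, 0.098, 0.001]
contact_force: [0.9, -0.4, -2.5]
width: 0.0483
gripper_force: 72.9
```

Call:
send_rows --increments '[{"gripper":1,"linear":[0,0.02,-0.02],"delta_rot":[0,0,0]},{"gripper":1,"linear":[0,0.032,-0.05],"delta_rot":[0,0,0]},{"gripper":1,"linear":[0,0.032,-0.08],"delta_rot":[0,0,0]},{"gripper":1,"linear":[0,0.032,-0.09],"delta_rot":[0,0,0]},{"gripper":1,"linear":[0,0.032,-0.09],"delta_rot":[0,0,0]}]'

```text
clock: 16.5
position: [0.6494, 0.1625, 0.0558]
ee_rot: [-0.0, 0.995, 0.097, -0.003]
contact_force: [0.3, -0.6, -2.3]
width: 0.0479
gripper_force: 72.9
```

```bash
python3 - <<'E'
from turn import *
from pitch import fit
import pickle
s=get_state(); print(s["position"],s["clock"],s["width"],s["contact_force"]); print("turn",turn(11.2)); print(np.array([.6505,.1633,-.006])-s["position"])
c=cam("wrist"); pickle.dump(c,open("w11.pkl","wb")); g=cv2.cvtColor(c[0],cv2.COLOR_BGR2GRAY).astype(int)
print(fit(c,0,0,284,332).tolist())
print([(v,int(g[v,295:335].mean())) for v in range(150,262,2)])
print("stop proj",px(c,(.6662,.1664,.0285)),px(c,(.6662,.1664,.024)))
E
```

```text
[0.64942196 0.16253914 0.05577026] 16.5 0.04794337828807594 [ 0.33970706 -0.56042595 -2.27881531]
turn [ 0.00040286 -0.00636469  0.00035605]
[ 0.00107804  0.00076086 -0.06177026]
[[284.0, 261.5, 368.5], [288.0, 261.5, 369.5], [292.0, 261.5, 369.5], [296.0, 260.5, 369.5], [300.0, 260.5, 368.5], [304.0, 261.5, 368.5], [308.0, 261.5, 367.5], [312.0, 261.5, 367.5], [316.0, 261.5, 367.5], [320.0, 261.5, 367.5], [324.0, 262.5, 366.5], [328.0, 262.5, 366.5]]
[(150, 155), (152, 84), (154, 21), (156, 21), (158, 20), (160, 14), (162, 12), (164, 17), (166, 23), (168, 24), (170, 27), (172, 37), (174, 43), (176, 43), (178, 36), (180, 24), (182, 18), (184, 18), (186, 17), (188, 17), (190, 17), (192, 15), (194, 16), (196, 18), (198, 18), (200, 18), (202, 18), (204, 18), (206, 22), (208, 26), (210, 28), (212, 53), (214, 76), (216, 79), (218, 79), (220, 80), (222, 79), (224, 78), (226, 78), (228, 80), (230, 77), (232, 71), (234, 69), (236, 68), (238, 68), (240, 81), (242, 105), (244, 120), (246, 148), (248, 157), (250, 153), (252, 117), (254, 100), (256, 99), (258, 100), (260, 100)]
stop proj [312.8438369  192.70462894] [312.88907939 191.15523473]
```

```bash
python3 - <<'E'
from m import *
import pickle
s=get_state(); q=s["ee_rot"]; A=R.from_quat([q[1],q[2],q[3],q[0]]).as_matrix(); p=s["position"]
d=cam("side"); hs=cv2.cvtColor(d[0],cv2.COLOR_BGR2HSV)
for th in(-4,0,4):
    a=np.radians(th); print(th,[px(d,p+A@(np.array([14-152*f*np.cos(a),y,-47-3-(14-152*f-14)*np.sin(a)])/1000)).round(1).tolist() for f in(0,1) for y in(-25,25)])
for v in range(196,256): print(v,"".join("#" if x[2]<50 else "p" if x[1]<45 else "w" if x[1]>110 else "." for x in hs[v,200:300]))
E
```

```text
-4 [[210.5, 218.1], [219.8, 206.9], [257.6, 229.4], [265.9, 217.4]]
0 [[210.5, 218.1], [219.8, 206.9], [258.1, 232.1], [266.3, 220.1]]
4 [[210.5, 218.1], [219.8, 206.9], [258.4, 234.7], [266.5, 222.7]]
196 ....#########################w..ww.......p..........................ppppppppppp.p...................
197 .pp.##pp#####################wwwwww.....p............................pppppppppp.pp..................
198 ..p.##pp#####################.wwwww.........................................pp......p...............
199 .pp.ppp######################w.wwww............................p.pp.........p....pppp...............
200 ....ppp############.pp#######..www.........................................p.w....pppp.pp...........
201 ...pppp############.p########wwww...........................................ww......pp...pp.........
202 w.pppp#############..#####pp#....pppp.....................................p.wwp.....p..p...pp.......
203 #.pppp#####.p..####p.######pp..ppppp..pppp.................................ww.......pppp.p.ppp......
204 ppppp#######..p####pp######pppp.ppp.ppppp.ppp.........
[... 4701 characters left out ...]
.....###############ppppppppppp##################ppppppppp............
250 .pp.p......pppp......................################pppppppp###################.pppppppppp..##.....
251 p........p.ppppppp.......................################pppp######################ppppppppp#####...
252 p..p....p..pppppppp........p.pp.............##########################################pppppp######..
253 .p....ppp.ppppppppppp.pp.............p......p..###########################################p#######..
254 .........pppppppppppppppp.p...........p....p....p.#########################ppp####################.p
255 ..pp.....p.ppppppppppppppppp....pp..p.p..p..p.........#####################ppppppp################pp
```

The plate's tail corners in the side view, (266,220.5) and (258,232), match the level prediction. So the plate is level, and I'll descend.

Call:
send_rows --increments '[{"gripper":1,"linear":[0,0.0006,-0.025],"delta_rot":[0,0,0]},{"gripper":1,"linear":[0,0.0006,-0.045],"delta_rot":[0,0,0]},{"gripper":1,"linear":[0,0.0006,-0.058],"delta_rot":[0,-0.003,0]},{"gripper":1,"linear":[0,0.0006,-0.063],"delta_rot":[0,-0.006,0]},{"gripper":1,"linear":[0,0.0006,-0.063],"delta_rot":[0,-0.006,0]}]'

```text
clock: 17.1
position: [0.6521, 0.1633, -0.0032]
ee_rot: [-0.0, 0.995, 0.097, 0.003]
contact_force: [-0.2, -0.6, -2.3]
width: 0.0483
gripper_force: 72.9
```

```bash
python3 - <<'E'
from turn import *
import pickle
s=get_state(); q=s["ee_rot"]; A=R.from_quat([q[1],q[2],q[3],q[0]]).as_matrix(); p=s["position"]; print(p,s["contact_force"],"turn",turn(11.2))
d=np.array([np.cos(np.radians(11.2)),np.sin(np.radians(11.2)),0]); n=np.array([-d[1],d[0],0]); o=np.array([.6662,.1664,0])
e=p+A@[.014,0,-.047]; print("end rel stop",(e-o)@d,(e-o)@n,e[2]-.003)
c=cam("wrist"); pickle.dump(c,open("w12.pkl","wb")); g=cv2.cvtColor(c[0],cv2.COLOR_BGR2GRAY).astype(int)
print([(v,int(g[v,300:330].mean())) for v in range(190,262)])
for s_ in(20,0): print(s_,px(c,o+d*s_/1000+[0,0,.0285]))
print("-16",px(c,o-d*.016+[0,0,.024]),"plate end",px(c,e+[0,0,.003]))
# lateral: holder edges in fixed jaw rows
for v in(206,212,218,224): print(v,[(u,int(g[v,u])) for u in list(range(246,276,3))+list(range(350,384,3))])
for y in(-23,23): print(px(c,o+d*.01+n*y/1000+[0,0,.0285]))
E
```

```text
[ 0.65207475  0.16328828 -0.00320557] [-0.21198157 -0.60273868 -2.34418984] turn [-0.00069867  0.00695092  0.00082412]
end rel stop -0.0007878162208921772 -0.00028897233900736685 0.040890649493239166
[(190, 23), (191, 24), (192, 23), (193, 23), (194, 23), (195, 23), (196, 23), (197, 22), (198, 22), (199, 22), (200, 21), (201, 22), (202, 21), (203, 21), (204, 20), (205, 19), (206, 18), (207, 18), (208, 18), (209, 18), (210, 18), (211, 18), (212, 18), (213, 18), (214, 18), (215, 18), (216, 18), (217, 18), (218, 18), (219, 18), (220, 17), (221, 17), (222, 17), (223, 16), (224, 15), (225, 15), (226, 16), (227, 17), (228, 18), (229, 18), (230, 18), (231, 18), (232, 18), (233, 17), (234, 18), (235, 18), (236, 18), (237, 17), (238, 17), (239, 22), (240, 42), (241, 74), (242, 101), (243, 114), (244, 124), (245, 139), (246, 152), (247, 158), (248, 160), (249, 160), (250, 156), (251, 142), (252, 120), (253, 106), (254, 102), (255, 101), (256, 101), (257, 102), (258, 102), (259, 102), (260, 102), (261, 102)]
20 [312.42453562 186.65017808]
0 [312.54388095 225.38432283]
-16 [312.6866765  250.9613
[... 439 characters left out ...]
3, 19), (356, 16), (359, 18), (362, 48), (365, 149), (368, 152), (371, 153), (374, 159), (377, 231), (380, 236), (383, 236)]
218 [(246, 170), (249, 170), (252, 171), (255, 168), (258, 169), (261, 145), (264, 23), (267, 15), (270, 20), (273, 22), (350, 18), (353, 19), (356, 17), (359, 18), (362, 53), (365, 151), (368, 152), (371, 152), (374, 199), (377, 236), (380, 237), (383, 235)]
224 [(246, 169), (249, 168), (252, 168), (255, 167), (258, 168), (261, 158), (264, 28), (267, 16), (270, 14), (273, 16), (350, 16), (353, 15), (356, 16), (359, 18), (362, 84), (365, 204), (368, 234), (371, 231), (374, 234), (377, 236), (380, 236), (383, 234)]
[358.75547735 206.29230774]
[266.19388892 206.39985818]
```

The holder projections match the image (face line at row 225). The plate end is too close to the stop, at -0.8 mm. I'll back off about 2 mm and lower.

Call:
send_rows --increments '[{"gripper":1,"linear":[-0.0024,-0.0003,-0.004],"delta_rot":[0,0.006,0]},{"gripper":1,"linear":[-0.0024,-0.0003,-0.008],"delta_rot":[0,0.006,0]},{"gripper":1,"linear":[-0.0024,-0.0003,-0.01],"delta_rot":[0,0.006,0]},{"gripper":1,"linear":[-0.0024,-0.0003,-0.01],"delta_rot":[0,0.006,0]}]'

```text
clock: 17.55
position: [0.6488, 0.1633, -0.0143]
ee_rot: [-0.0, 0.995, 0.097, -0.0]
contact_force: [-0.1, 0.3, -3.6]
width: 0.0476
gripper_force: 72.9
```

```bash
cat > rel.py <<'E'
from turn import *
s=get_state(); q=s["ee_rot"]; A=R.from_quat([q[1],q[2],q[3],q[0]]).as_matrix(); p=s["position"]; print(p,s["contact_force"],"turn",turn(11.2),s["clock"])
d=np.array([np.cos(np.radians(11.2)),np.sin(np.radians(11.2)),0]); n=np.array([-d[1],d[0],0]); o=np.array([.6662,.1664,0])
e=p+A@[.014,0,-.047]; print("end rel stop",(e-o)@d,(e-o)@n,e[2]-.003)
E
python3 rel.py
```

```text
[ 0.64880236  0.16326197 -0.01433341] [-0.13820598  0.29184731 -3.58339195] turn [-0.00044779 -0.00085757  0.00021517] 17.55
end rel stop -0.0036403754379039314 0.0002694644133025153 0.02965600607659184
```

Call:
send_rows --increments '[{"gripper":1,"linear":[0.0003,0,-0.0015],"delta_rot":[0,0,0]},{"gripper":1,"linear":[0.0003,0,-0.003],"delta_rot":[0,0,0]},{"gripper":1,"linear":[0.0003,0,-0.003],"delta_rot":[0,0,0]}]'

```text
clock: 17.85
position: [0.6492, 0.1633, -0.0173]
ee_rot: [-0.0, 0.995, 0.097, -0.0]
contact_force: [-0.3, -0.2, -1.9]
width: 0.0481
gripper_force: 72.9
```

Call:
send_rows --increments '[{"gripper":1,"linear":[0,0,-0.001],"delta_rot":[0,0,0]},{"gripper":1,"linear":[0,0,-0.002],"delta_rot":[0,0,0]},{"gripper":1,"linear":[0,0,-0.002],"delta_rot":[0,0,0]}]'

```text
clock: 18.15
position: [0.6492, 0.1632, -0.0192]
ee_rot: [-0.0, 0.995, 0.097, -0.0]
contact_force: [-0.8, -0.1, -2.8]
width: 0.0479
gripper_force: 72.9
```

Call:
send_rows --increments '[{"gripper":1,"linear":[0,0,-0.001],"delta_rot":[0,0,0]},{"gripper":1,"linear":[0,0,-0.0015],"delta_rot":[0,0,0]},{"gripper":1,"linear":[0,0,-0.0015],"delta_rot":[0,0,0]}]'

```text
clock: 18.45
position: [0.6493, 0.1633, -0.0206]
ee_rot: [-0.0, 0.995, 0.097, -0.0]
contact_force: [-0.5, -0.7, -2.2]
width: 0.0481
gripper_force: 72.9
```

Call:
send_rows --increments '[{"gripper":1,"linear":[0,0,-0.001],"delta_rot":[0,0,0]},{"gripper":1,"linear":[0,0,-0.0015],"delta_rot":[0,0,0]},{"gripper":1,"linear":[0,0,-0.0015],"delta_rot":[0,0,0]}]'

```text
clock: 18.75
position: [0.6495, 0.1633, -0.022]
ee_rot: [-0.0, 0.995, 0.097, -0.0]
contact_force: [0.2, -0.5, -1.5]
width: 0.0481
gripper_force: 72.9
```

Call:
send_rows --increments '[{"gripper":1,"linear":[0,0,-0.001],"delta_rot":[0,0,0]},{"gripper":1,"linear":[0,0,-0.002],"delta_rot":[0,0,0]},{"gripper":1,"linear":[0,0,-0.002],"delta_rot":[0,0,0]}]'

```text
clock: 19.05
position: [0.6495, 0.1633, -0.0228]
ee_rot: [-0.0, 0.995, 0.097, 0.0]
contact_force: [-1.7, 0.2, 4.7]
width: 0.0483
gripper_force: 73.6
```

```bash
python3 rel.py; python3 - <<'E'
from m import *
c=cam("wrist"); g=cv2.cvtColor(c[0],cv2.COLOR_BGR2GRAY).astype(int)
print([(v,int(g[v,300:330].mean())) for v in range(222,262)])
o=np.array([.6662,.1664,0]); print(px(c,o+[0,0,.0285]),px(c,o+[0,0,.024]))
E
```

```text
[ 0.649501    0.16333356 -0.02277267] [-1.69863855  0.17110711  4.65340609] turn [-0.00063212  0.00035151  0.00022604] 19.05
end rel stop -0.0029985566214996836 0.00020638389969045525 0.02123386101077301
[(222, 18), (223, 18), (224, 18), (225, 17), (226, 17), (227, 17), (228, 17), (229, 17), (230, 17), (231, 16), (232, 17), (233, 16), (234, 16), (235, 15), (236, 16), (237, 17), (238, 18), (239, 25), (240, 45), (241, 76), (242, 101), (243, 114), (244, 126), (245, 141), (246, 153), (247, 159), (248, 161), (249, 161), (250, 156), (251, 140), (252, 116), (253, 104), (254, 102), (255, 102), (256, 102), (257, 103), (258, 102), (259, 103), (260, 103), (261, 102)]
[313.35454477 235.55992286] [313.4057536  231.88509332]
```

The plate has landed (contact about 7 N), with its end about 3 mm short of the face. Releasing and rising.

Call:
send_rows --increments '[{"gripper":0.2,"linear":[0,0,0.0015],"delta_rot":[0,0,0]},{"gripper":-0.6,"linear":[0,0,0.0015],"delta_rot":[0,0,0]},{"gripper":-0.6,"linear":[0,0,0.0015],"delta_rot":[0,0,0]},{"gripper":-0.6,"linear":[0,0,0.015],"delta_rot":[0,0,0]},{"gripper":-0.6,"linear":[-0.02,-0.004,0.05],"delta_rot":[0,0,0]},{"gripper":-0.6,"linear":[-0.05,-0.01,0.095],"delta_rot":[0,0,0]},{"gripper":-0.6,"linear":[-0.08,-0.016,0.14],"delta_rot":[0,0,0]},{"gripper":-0.6,"linear":[-0.1,-0.02,0.185],"delta_rot":[0,0,0]}]'

```text
clock: 19.9
position: [0.5507, 0.1437, 0.1555]
ee_rot: [-0.0, 0.995, 0.097, -0.001]
contact_force: [1.1, 1.2, 0.7]
width: 0.0682
gripper_force: 0.0
```

Call:
send_rows --increments '[{"gripper":-0.2,"linear":[0,0,0.04],"delta_rot":[0,0,0]},{"gripper":-0.2,"linear":[0,0,0.05],"delta_rot":[0,0,0]},{"gripper":-0.2,"linear":[0,0,0.05],"delta_rot":[0,0,0]}]'

```text
clock: 20.2
position: [0.5543, 0.1442, 0.2068]
ee_rot: [-0.0, 0.995, 0.097, 0.003]
contact_force: [0.1, -0.1, -0.4]
width: 0.0512
gripper_force: 0.0
```

```bash
cat > onh.py <<'E'
from m import *
import pickle
s=get_state(); print(s["position"],s["clock"],s["width"])
c=cam("wrist"); pickle.dump(c,open("w13.pkl","wb")); hsv=cv2.cvtColor(c[0],cv2.COLOR_BGR2HSV); g=cv2.cvtColor(c[0],cv2.COLOR_BGR2GRAY).astype(int)
d=np.array([np.cos(np.radians(11.2)),np.sin(np.radians(11.2)),0]); n=np.array([-d[1],d[0],0]); o=np.array([.6662,.1664,.030])
def at(s,y,z=.03): return px(c,o+d*s/1000+n*y/1000+[0,0,z-.03]).round().astype(int)
prof=[]
for s_ in range(-200,12,1):
    u=[at(s_,y) for y in range(-12,13,3)]; prof.append((s_,int(np.mean([g[b,a] for a,b in u]))))
print(prof[:70],prof[-30:])
for s_ in(-140,-110,-76,-40,-12):
    r=[(y,int(hsv[at(s_,y)[1],at(s_,y)[0],1]),int(g[at(s_,y)[1],at(s_,y)[0]])) for y in list(range(-32,-18,2))+list(range(20,34,2))]; print(s_,r)
E
python3 onh.py
```

```text
[0.55427174 0.14420445 0.20682653] 20.2 0.05117677590072473
[(-200, 76), (-199, 75), (-198, 77), (-197, 82), (-196, 82), (-195, 98), (-194, 119), (-193, 134), (-192, 134), (-191, 141), (-190, 143), (-189, 143), (-188, 143), (-187, 141), (-186, 134), (-185, 121), (-184, 121), (-183, 100), (-182, 73), (-181, 51), (-180, 51), (-179, 39), (-178, 34), (-177, 28), (-176, 22), (-175, 22), (-174, 19), (-173, 17), (-172, 16), (-171, 16), (-170, 18), (-169, 20), (-168, 22), (-167, 22), (-166, 24), (-165, 28), (-164, 28), (-163, 24), (-162, 24), (-161, 20), (-160, 25), (-159, 36), (-158, 36), (-157, 67), (-156, 145), (-155, 218), (-154, 232), (-153, 232), (-152, 220), (-151, 200), (-150, 192), (-149, 186), (-148, 186), (-147, 171), (-146, 154), (-145, 145), (-144, 150), (-143, 150), (-142, 167), (-141, 182), (-140, 189), (-139, 189), (-138, 189), (-137, 184), (-136, 172), (-135, 159), (-134, 156), (-133, 156), (-132, 165), (-131, 178)] [(-18, 187), (-17, 174), (-16, 157), (-15, 146), (-14, 147), (-13, 158), (-12, 176), (-11, 186), (-10, 191), (-9, 193), (-8, 200), (-7, 223), (-6, 239), (-5, 237
[... 550 characters left out ...]
8, 63, 154), (30, 60, 199), (32, 41, 232)]
-76 [(-32, 49, 221), (-30, 51, 219), (-28, 62, 159), (-26, 48, 128), (-24, 12, 226), (-22, 18, 210), (-20, 23, 180), (20, 23, 194), (22, 5, 233), (24, 6, 199), (26, 52, 92), (28, 64, 138), (30, 53, 216), (32, 45, 227)]
-40 [(-32, 44, 229), (-30, 52, 221), (-28, 61, 185), (-26, 21, 190), (-24, 2, 232), (-22, 9, 217), (-20, 24, 194), (20, 29, 125), (22, 34, 158), (24, 37, 141), (26, 47, 60), (28, 66, 127), (30, 65, 155), (32, 64, 153)]
-12 [(-32, 42, 231), (-30, 45, 225), (-28, 53, 212), (-26, 19, 187), (-24, 1, 242), (-22, 17, 211), (-20, 23, 192), (20, 18, 202), (22, 5, 235), (24, 28, 170), (26, 65, 107), (28, 52, 217), (30, 44, 229), (32, 41, 233)]
```

The plate lies on both ledges, from -156 to -3 mm relative to the stop, and is centred. The sliding face is at about -161. Back to the knob to push it home.

Call:
send_rows --increments '[{"gripper":-0.2,"linear":[-0.03,-0.006,-0.03],"delta_rot":[0,0,0]},{"gripper":-0.2,"linear":[-0.0618,-0.0114,-0.06],"delta_rot":[0,0,0]},{"gripper":-0.2,"linear":[-0.0618,-0.0114,-0.1],"delta_rot":[0,0,0]},{"gripper":-0.2,"linear":[-0.0618,-0.0114,-0.14],"delta_rot":[0,0,0]},{"gripper":-0.2,"linear":[-0.0618,-0.0114,-0.16],"delta_rot":[0,0,0]},{"gripper":-0.2,"linear":[-0.0618,-0.0114,-0.165],"delta_rot":[0,0,0]},{"gripper":-0.2,"linear":[-0.0618,-0.0114,-0.165],"delta_rot":[0,0,0]}]'

```text
clock: 20.95
position: [0.4897, 0.1324, 0.0369]
ee_rot: [-0.0, 0.995, 0.097, -0.002]
contact_force: [0.9, 1.0, 0.8]
width: 0.0515
gripper_force: 0.0
```

```bash
python3 - <<'E'
from turn import *
s=get_state(); print(np.array([.4923,.1320,.004])-s["position"],turn(11.2),s["position"])
E
```

```text
[ 0.00264951 -0.00037938 -0.03286124] [ 1.93764197e-05 -4.67618224e-03  3.27611911e-04] [0.48965049 0.13237938 0.03686124]
```

Call:
send_rows --increments '[{"gripper":-0.2,"linear":[0.001,0,-0.012],"delta_rot":[0,0,0]},{"gripper":-0.2,"linear":[0.001,0,-0.024],"delta_rot":[0,0,0]},{"gripper":-0.2,"linear":[0.001,0,-0.031],"delta_rot":[0,0,0]},{"gripper":0.2,"linear":[0.001,0,-0.031],"delta_rot":[0,0,0]},{"gripper":1,"linear":[0.001,0,-0.031],"delta_rot":[0,0,0]},{"gripper":1,"linear":[0.001,0,-0.031],"delta_rot":[0,0,0]},{"gripper":1,"linear":[0.001,0,-0.031],"delta_rot":[0,0,0]}]' --newtons 50

```text
clock: 21.65
position: [0.4918, 0.1331, 0.0079]
ee_rot: [-0.001, 0.995, 0.097, -0.0]
contact_force: [-2.1, 3.2, -1.2]
width: 0.023
gripper_force: 49.1
```

Call:
send_rows --increments '[{"gripper":1,"linear":[0.002,0.0004,0],"delta_rot":[0,0,0]},{"gripper":1,"linear":[0.0039,0.0008,0],"delta_rot":[0,0,0]},{"gripper":1,"linear":[0.0054,0.0011,0],"delta_rot":[0,0,0]},{"gripper":1,"linear":[0.0069,0.0014,0],"delta_rot":[0,0,0]},{"gripper":1,"linear":[0.0083,0.0016,0],"delta_rot":[0,0,0]},{"gripper":1,"linear":[0.0083,0.0016,0],"delta_rot":[0,0,0]}]'

```text
clock: 22.25
position: [0.4991, 0.1346, 0.0078]
ee_rot: [-0.001, 0.995, 0.097, -0.001]
contact_force: [-4.0, 3.3, 3.3]
width: 0.0226
gripper_force: 49.5
```

Call:
send_rows --increments '[{"gripper":1,"linear":[0.001,0.0002,0],"delta_rot":[0,0,0]},{"gripper":1,"linear":[0.002,0.0004,0],"delta_rot":[0,0,0]},{"gripper":1,"linear":[0.002,0.0004,0],"delta_rot":[0,0,0]}]'

```text
clock: 22.55
position: [0.4997, 0.1347, 0.0078]
ee_rot: [-0.0, 0.995, 0.097, -0.003]
contact_force: [-5.9, 1.8, 5.4]
width: 0.0226
gripper_force: 49.8
```

Call:
send_rows --increments '[{"gripper":1,"linear":[0.0015,0.0003,0],"delta_rot":[0,0,0]},{"gripper":1,"linear":[0.0025,0.0005,0],"delta_rot":[0,0,0]},{"gripper":1,"linear":[0.0025,0.0005,0],"delta_rot":[0,0,0]}]'

```text
clock: 22.85
position: [0.4997, 0.1347, 0.0078]
ee_rot: [-0.0, 0.995, 0.098, -0.005]
contact_force: [-10.3, 1.7, 9.7]
width: 0.023
gripper_force: 50.2
```

Call:
send_rows --increments '[{"gripper":1,"linear":[0.0015,0.0003,0],"delta_rot":[0,0,0]},{"gripper":1,"linear":[0.0015,0.0003,0],"delta_rot":[0,0,0]}]'

```text
clock: 23.05
position: [0.4997, 0.1347, 0.0078]
ee_rot: [-0.0, 0.995, 0.098, -0.006]
contact_force: [-12.4, 0.4, 12.3]
width: 0.0225
gripper_force: 50.4
```

The jaw is at a solid stop (12 N with no further motion). Easing off, releasing and looking.

Call:
send_rows --increments '[{"gripper":1,"linear":[-0.003,-0.0006,0],"delta_rot":[0,0,0]},{"gripper":0.2,"linear":[-0.003,-0.0006,0],"delta_rot":[0,0,0]},{"gripper":-0.2,"linear":[-0.003,-0.0006,0],"delta_rot":[0,0,0]},{"gripper":-0.2,"linear":[-0.003,-0.0006,0.002],"delta_rot":[0,0,0]},{"gripper":-0.2,"linear":[-0.003,-0.0006,0.03],"delta_rot":[0,0,0]},{"gripper":-0.2,"linear":[0.01,0.002,0.075],"delta_rot":[0,0,0]},{"gripper":-0.2,"linear":[0.03,0.006,0.12],"delta_rot":[0,0,0]},{"gripper":-0.2,"linear":[0.055,0.01,0.165],"delta_rot":[0,0,0]}]'

```text
clock: 23.85
position: [0.5612, 0.1451, 0.1737]
ee_rot: [-0.0, 0.995, 0.097, 0.001]
contact_force: [0.6, -0.2, -0.0]
width: 0.0514
gripper_force: 0.0
```

Call:
send_rows --increments '[{"gripper":-0.2,"linear":[0,0,0.03],"delta_rot":[0,0,0]},{"gripper":-0.2,"linear":[0,0,0.04],"delta_rot":[0,0,0]},{"gripper":-0.2,"linear":[0,0,0.04],"delta_rot":[0,0,0]}]'

```text
clock: 24.15
position: [0.5614, 0.1452, 0.2125]
ee_rot: [-0.0, 0.995, 0.097, 0.001]
contact_force: [0.6, 0.2, -0.9]
width: 0.0511
gripper_force: 0.0
```

```bash
python3 onh.py
```

```text
[0.56141692 0.14516623 0.21248802] 24.15 0.05112583803369908
[(-200, 79), (-199, 79), (-198, 79), (-197, 79), (-196, 79), (-195, 79), (-194, 79), (-193, 78), (-192, 78), (-191, 78), (-190, 79), (-189, 83), (-188, 83), (-187, 101), (-186, 123), (-185, 123), (-184, 139), (-183, 143), (-182, 143), (-181, 143), (-180, 141), (-179, 138), (-178, 132), (-177, 132), (-176, 122), (-175, 102), (-174, 76), (-173, 76), (-172, 52), (-171, 40), (-170, 33), (-169, 33), (-168, 28), (-167, 22), (-166, 18), (-165, 18), (-164, 17), (-163, 17), (-162, 19), (-161, 21), (-160, 21), (-159, 24), (-158, 27), (-157, 30), (-156, 30), (-155, 48), (-154, 119), (-153, 200), (-152, 200), (-151, 229), (-150, 224), (-149, 205), (-148, 194), (-147, 194), (-146, 187), (-145, 174), (-144, 158), (-143, 158), (-142, 148), (-141, 155), (-140, 170), (-139, 183), (-138, 183), (-137, 189), (-136, 189), (-135, 184), (-134, 172), (-133, 171), (-132, 159), (-131, 157)] [(-18, 192), (-17, 191), (-16, 191), (-15, 184), (-14, 168), (-13, 150), (-12, 141), (-11, 145), (-10, 161), (-9, 179), (-8, 188), (-7, 192), (-6, 196), (-5, 211
[... 553 characters left out ...]
, 62, 167), (30, 59, 204), (32, 42, 232)]
-76 [(-32, 48, 221), (-30, 51, 218), (-28, 57, 203), (-26, 48, 118), (-24, 15, 222), (-22, 18, 211), (-20, 22, 193), (20, 23, 190), (22, 9, 226), (24, 11, 213), (26, 51, 98), (28, 65, 130), (30, 58, 208), (32, 45, 228)]
-40 [(-32, 47, 229), (-30, 52, 221), (-28, 64, 172), (-26, 15, 215), (-24, 4, 238), (-22, 13, 213), (-20, 25, 194), (20, 29, 124), (22, 35, 156), (24, 36, 138), (26, 53, 62), (28, 66, 131), (30, 64, 156), (32, 63, 156)]
-12 [(-32, 44, 227), (-30, 46, 224), (-28, 53, 212), (-26, 13, 225), (-24, 3, 234), (-22, 20, 196), (-20, 22, 192), (20, 16, 220), (22, 4, 239), (24, 6, 118), (26, 66, 109), (28, 61, 188), (30, 40, 233), (32, 40, 234)]
```

The ends are clamped, but the plate looks skewed by about 1°. I'll measure that properly.

```bash
cat > yaw.py <<'E'
from m import *
import pickle
c=cam("wrist"); im=c[0]
hsv=cv2.cvtColor(im,cv2.COLOR_BGR2HSV).astype(int); g=cv2.cvtColor(im,cv2.COLOR_BGR2GRAY).astype(float)
d=np.array([np.cos(np.radians(11.2)),np.sin(np.radians(11.2)),0]); n=np.array([-d[1],d[0],0]); o=np.array([.6662,.1664,0])
def samp(a,s,y,z):
    u=px(c,o+d*s/1000+n*y/1000+[0,0,z]); return cv2.getRectSubPix(a.astype(np.float32),(1,1),(float(u[0]),float(u[1])))[0,0]
def edges(f,srange,z,sgn,y0=19,y1=33):
    P=[]
    for s in srange:
        ys=np.arange(y0,y1,.25); v=np.array([samp(g,s,sgn*y,z) for y in ys]); k=f(v)
        if k is not None: P.append((s,sgn*ys[k]))
    return np.array(P)
def fall(v):  # bright rim -> first strong fall
    i=np.argmin(np.gradient(np.convolve(v,np.ones(3)/3,'same'))[2:-2])+2; return i
def rise(v): return np.argmax(np.gradient(np.convolve(v,np.ones(3)/3,'same'))[2:-2])+2
for nm,f,rg,z,lim in(("plate",fall,range(-146,-6,4),.03,(21,29)),("base",rise,range(-130,-20,4),.01,(24,36)),("fixed jaw",rise,range(3,18,1),.0285,(18,29))):
    for sg in(-1,1):
        P=edges(f,rg,z,sg,*lim); 
        for _ in range(3):
            q=np.polyfit(P[:,0],P[:,1],1); r=abs(P[:,1]-np.polyval(q,P[:,0])); P=P[r<max(.6,2*np.median(r))]
        print(nm,sg,len(P),"yaw",np.degrees(q[0]).round(2),"y at -76",np.polyval(q,-76).round(2),"y(-146)",np.polyval(q,-146).round(2),"y(-6)",np.polyval(q,-6).round(2))
E
python3 yaw.py
```

```text
plate -1 35 yaw -1.1 y at -76 -25.01 y(-146) -23.66 y(-6) -26.36
plate 1 26 yaw -1.14 y at -76 24.85 y(-146) 26.24 y(-6) 23.46
base -1 24 yaw -0.54 y at -76 -28.93 y(-146) -28.28 y(-6) -29.59
base 1 20 yaw -1.83 y at -76 30.18 y(-146) 32.41 y(-6) 27.94
fixed jaw -1 15 yaw 1.43 y at -76 -29.27 y(-146) -31.02 y(-6) -27.52
fixed jaw 1 14 yaw 4.6 y at -76 20.03 y(-146) 14.41 y(-6) 25.64
```

```bash
python3 - <<'E'
import pickle
from m import *
src=open("yaw.py").read()
for f in("w6.pkl","w7.pkl"):
    s=src.replace('c=cam("wrist")',f'c=pickle.load(open("{f}","rb"))').split("for nm,f,rg")[0]
    ns={}; exec(s,ns)
    samp,g,c=ns["samp"],ns["g"],ns["c"]
    for nm,rg,z,y0,y1,thr in(("rod+",range(-84,-20,3),.02,6,20,0),("rod-",range(-84,-20,3),.02,-20,-6,0)):
        P=[]
        for q in rg:
            ys=np.arange(y0,y1,.25); v=np.array([samp(g,q,y,z) for y in ys]); w=np.clip(v-v.max()*.5,0,None); P.append((q,(w*ys).sum()/w.sum()))
        P=np.array(P); k=np.polyfit(*P.T,1); print(f,nm,np.degrees(k[0]).round(2),np.polyval(k,-50).round(2),np.std(P[:,1]-np.polyval(k,P[:,0])).round(2))
    for sg in(-1,1):
        P=ns["edges"](ns["rise"],range(-84,-20,3),.01,sg,24,34); k=np.polyfit(*P.T,1); print("base",sg,np.degrees(k[0]).round(2),np.polyval(k,-50).round(2),np.std(P[:,1]-np.polyval(k,P[:,0])).round(2))
    # screws
    m=(g>95).astype(np.uint8); 
E
```

```text
w6.pkl rod+ 0.49 13.76 0.16
w6.pkl rod- 0.11 -14.21 0.06
base -1 0.7 -28.29 0.33
base 1 0.42 28.55 0.3
w7.pkl rod+ 0.47 13.89 0.16
w7.pkl rod- -0.13 -14.32 0.12
base -1 -0.8 -28.61 0.32
base 1 0.25 28.45 0.39
```

The plate is skewed about 1.2° from the holder. To fix it I'll grip the plate's middle with the pads in line with the holder, squeeze it straight, then push the jaw again.

Call:
send_rows --increments '[{"gripper":-0.7,"linear":[0.015,0.003,-0.04],"delta_rot":[0,0,0.007]},{"gripper":-0.7,"linear":[0.0303,0.0063,-0.085],"delta_rot":[0,0,0.007]},{"gripper":-0.7,"linear":[0.0303,0.0063,-0.13],"delta_rot":[0,0,0.007]},{"gripper":-0.7,"linear":[0.0303,0.0063,-0.17],"delta_rot":[0,0,0.007]},{"gripper":-0.7,"linear":[0.0303,0.0063,-0.19],"delta_rot":[0,0,0.007]},{"gripper":-0.7,"linear":[0.0303,0.0063,-0.19],"delta_rot":[0,0,0.007]}]'

```text
clock: 24.85
position: [0.5853, 0.1507, 0.0155]
ee_rot: [-0.0, 0.995, 0.101, -0.006]
contact_force: [-0.8, -1.1, 0.2]
width: 0.0725
gripper_force: 0.0
```

```bash
python3 - <<'E'
from turn import *
s=get_state(); print(np.array([.5917,.1515,-.020])-s["position"],turn(11.6),s["position"],s["width"])
E
```

```text
[ 0.00636353  0.00079759 -0.03547257] [ 0.00127177 -0.01272931  0.00029071] [0.58533647 0.15070241 0.01547257] 0.072502461660826
```

Call:
send_rows --increments '[{"gripper":-0.7,"linear":[0.002,0.0005,-0.012],"delta_rot":[0,0,0]},{"gripper":-0.7,"linear":[0.002,0.0005,-0.022],"delta_rot":[0,0,0]},{"gripper":-0.7,"linear":[0.002,0.0005,-0.03],"delta_rot":[0,0,0]},{"gripper":-0.7,"linear":[0.002,0.0005,-0.035],"delta_rot":[0,0,0]},{"gripper":-0.7,"linear":[0.002,0.0005,-0.035],"delta_rot":[0,0,0]}]' --newtons 60

```text
clock: 25.35
position: [0.5924, 0.152, -0.0142]
ee_rot: [-0.0, 0.995, 0.101, -0.001]
contact_force: [0.2, -0.8, -0.5]
width: 0.0727
gripper_force: 0.0
```

```bash
python3 - <<'E'
from turn import *
s=get_state(); print(np.array([.5917,.1515,-.020])-s["position"],turn(11.6),s["position"],s["contact_force"])
E
```

```text
[-0.00074083 -0.00049085 -0.00581954] [-0.00039102 -0.00107157  0.00020978] [ 0.59244083  0.15199085 -0.01418046] [ 0.16063291 -0.7893442  -0.46945692]
```

Call:
send_rows --increments '[{"gripper":-0.7,"linear":[-0.0005,-0.0004,-0.005],"delta_rot":[0,0,0]},{"gripper":-0.2,"linear":[-0.0005,-0.0004,-0.006],"delta_rot":[0,0,0]},{"gripper":0.2,"linear":[-0.0005,-0.0004,-0.006],"delta_rot":[0,0,0]},{"gripper":1,"linear":[-0.0005,-0.0004,-0.006],"delta_rot":[0,0,0]},{"gripper":1,"linear":[-0.0005,-0.0004,-0.006],"delta_rot":[0,0,0]},{"gripper":1,"linear":[-0.0005,-0.0004,-0.006],"delta_rot":[0,0,0]}]' --newtons 80

```text
clock: 25.95
position: [0.5923, 0.1518, -0.0191]
ee_rot: [-0.0, 0.995, 0.101, 0.0]
contact_force: [-2.4, 0.8, 5.3]
width: 0.0476
gripper_force: 82.1
```

```bash
python3 - <<'E'
from turn import *
s=get_state(); print(turn(11.6),s["position"],s["contact_force"],s["moment"],s["width"])
E
```

```text
[-7.93103396e-04 -6.68036514e-05  2.94409676e-04] [ 0.5922699   0.15180557 -0.01912629] [-2.39278096  0.8462751   5.32342079] [ 0.08593863  0.30646376 -0.0330729 ] 0.047620846135336174
```

Call:
send_rows --increments '[{"gripper":1,"linear":[0.002,0.0004,0.001],"delta_rot":[0,0,0]},{"gripper":1,"linear":[0.004,0.0008,0.001],"delta_rot":[0,0,0]},{"gripper":1,"linear":[0.004,0.0008,0.001],"delta_rot":[0,0,0]},{"gripper":1,"linear":[0.001,0.0002,0.001],"delta_rot":[0,0,0]},{"gripper":0,"linear":[0.001,0.0002,0.001],"delta_rot":[0,0,0]},{"gripper":-0.7,"linear":[0.001,0.0002,0.001],"delta_rot":[0,0,0]},{"gripper":-0.7,"linear":[0.001,0.0002,0.003],"delta_rot":[0,0,0]},{"gripper":-0.7,"linear":[0.001,0.0002,0.04],"delta_rot":[0,0,0]}]'

```text
clock: 26.75
position: [0.5905, 0.1513, 0.0165]
ee_rot: [-0.0, 0.995, 0.101, -0.004]
contact_force: [-0.2, -0.3, 0.4]
width: 0.0726
gripper_force: 0.0
```

Call:
send_rows --increments '[{"gripper":-0.2,"linear":[-0.01,-0.002,0.04],"delta_rot":[0,0,0]},{"gripper":-0.2,"linear":[-0.02,-0.004,0.085],"delta_rot":[0,0,0]},{"gripper":-0.2,"linear":[-0.03,-0.006,0.13],"delta_rot":[0,0,0]},{"gripper":-0.2,"linear":[-0.03,-0.006,0.175],"delta_rot":[0,0,0]},{"gripper":-0.2,"linear":[-0.03,-0.006,0.185],"delta_rot":[0,0,0]},{"gripper":-0.2,"linear":[-0.03,-0.006,0.185],"delta_rot":[0,0,0]}]'

```text
clock: 27.35
position: [0.5656, 0.1461, 0.2081]
ee_rot: [-0.0, 0.995, 0.101, 0.003]
contact_force: [-0.6, 0.0, -0.3]
width: 0.0511
gripper_force: 0.0
```

```bash
python3 yaw.py; python3 onh.py | head -2 | cut -c1-1000
```

```text
plate -1 34 yaw -0.56 y at -76 -26.22 y(-146) -25.53 y(-6) -26.9
plate 1 35 yaw -0.65 y at -76 23.71 y(-146) 24.5 y(-6) 22.91
base -1 16 yaw 3.8 y at -76 -27.19 y(-146) -31.84 y(-6) -22.55
base 1 27 yaw -0.8 y at -76 28.72 y(-146) 29.7 y(-6) 27.74
fixed jaw -1 15 yaw -3.33 y at -76 -22.14 y(-146) -18.08 y(-6) -26.2
fixed jaw 1 15 yaw -0.72 y at -76 28.26 y(-146) 29.13 y(-6) 27.38
[0.56406844 0.14586209 0.20563781] 27.4 0.05169160405144159
[(-200, 84), (-199, 84), (-198, 83), (-197, 83), (-196, 83), (-195, 83), (-194, 83), (-193, 82), (-192, 82), (-191, 82), (-190, 82), (-189, 91), (-188, 88), (-187, 104), (-186, 123), (-185, 132), (-184, 133), (-183, 138), (-182, 142), (-181, 144), (-180, 145), (-179, 144), (-178, 137), (-177, 128), (-176, 124), (-175, 99), (-174, 69), (-173, 48), (-172, 47), (-171, 38), (-170, 32), (-169, 27), (-168, 27), (-167, 21), (-166, 18), (-165, 16), (-164, 16), (-163, 17), (-162, 19), (-161, 22), (-160, 22), (-159, 24), (-158, 26), (-157, 28), (-156, 34), (-155, 34), (-154, 69), (-153, 149), (-152, 213), (-151, 224), (-150, 226), (-149, 214), (-148, 197), (-147, 190), (-146, 187), (-145, 181), (-144, 165), (-143, 148), (-142, 144), (-141, 144), (-140, 155), (-139, 174), (-138, 186), (-137, 190), (-136, 190), (-135, 188), (-134, 179), (-133, 166), (-132, 157), (-131, 157)] [(-18, 183), (-17, 187), (-16, 189), (-15, 185), (-14, 174), (-13, 159), (-12, 149), (-11, 152), (-10, 163), (-9, 179), (-8,
```

Call:
send_rows --increments '[{"gripper":-0.2,"linear":[0,0,0],"delta_rot":[0,0,0]},{"gripper":-0.2,"linear":[0,0,0],"delta_rot":[0,0,0]},{"gripper":-0.2,"linear":[0,0,0],"delta_rot":[0,0,0]},{"gripper":-0.2,"linear":[0,0,0],"delta_rot":[0,0,0]}]'

```text
clock: 27.85
position: [0.5631, 0.1458, 0.2044]
ee_rot: [-0.0, 0.995, 0.101, -0.001]
contact_force: [0.5, 0.0, -0.3]
width: 0.0507
gripper_force: 0.0
```

```bash
python3 yaw.py; python3 - <<'E'
from m import *
c=cam("wrist"); g=cv2.cvtColor(c[0],cv2.COLOR_BGR2GRAY)
# screws on fixed jaw: centroids -> direction across holder
o=np.array([.6662,.1664,.0285]); d=np.array([np.cos(np.radians(11.2)),np.sin(np.radians(11.2)),0]); n=np.array([-d[1],d[0],0])
S=[]
for y in(-14,14):
    u,v=px(c,o+d*.0125+n*y/1000).round().astype(int); w=g[v-9:v+10,u-9:u+10].astype(float); w=np.clip(w-90,0,None); yy,xx=np.mgrid[-9:10,-9:10]; S.append(pt(c,(u+(w*xx).sum()/w.sum(),v+(w*yy).sum()/w.sum()),.0285)); print(S[-1],w.sum())
e=S[1]-S[0]; print("holder yaw by screws",np.degrees(np.arctan2(-e[0],e[1])),np.hypot(*e[:2]))
E
```

```text
plate -1 34 yaw -0.44 y at -76 -26.26 y(-146) -25.73 y(-6) -26.8
plate 1 35 yaw -0.65 y at -76 23.74 y(-146) 24.54 y(-6) 22.94
base -1 23 yaw 3.81 y at -76 -27.12 y(-146) -31.78 y(-6) -22.47
base 1 27 yaw -0.82 y at -76 28.73 y(-146) 29.74 y(-6) 27.72
fixed jaw -1 14 yaw 0.76 y at -76 -27.91 y(-146) -28.84 y(-6) -26.99
fixed jaw 1 15 yaw -1.13 y at -76 28.76 y(-146) 30.13 y(-6) 27.38
[0.68345956 0.15546534 0.0285    ] 5568.0
[0.67752206 0.18280332 0.0285    ] 4871.0
holder yaw by screws 12.253681373246488 0.02797532121053318
```

The plate is now within about 0.6° of the holder. Pushing the jaw home again.

```bash
python3 - <<'E'
from turn import *
s=get_state(); print(np.array([.5000,.1338,.04])-s["position"],turn(11.3))
E
```

```text
[-0.06330774 -0.01205158 -0.16488862] [-0.0004655  -0.00080407 -0.00498269]
```

Call:
send_rows --increments '[{"gripper":-0.2,"linear":[-0.03,-0.006,-0.03],"delta_rot":[0,0,-0.005]},{"gripper":-0.2,"linear":[-0.063,-0.012,-0.06],"delta_rot":[0,0,-0.005]},{"gripper":-0.2,"linear":[-0.063,-0.012,-0.1],"delta_rot":[0,0,-0.005]},{"gripper":-0.2,"linear":[-0.063,-0.012,-0.14],"delta_rot":[0,0,-0.005]},{"gripper":-0.2,"linear":[-0.063,-0.012,-0.165],"delta_rot":[0,0,-0.005]},{"gripper":-0.2,"linear":[-0.063,-0.012,-0.185],"delta_rot":[0,0,-0.005]},{"gripper":-0.2,"linear":[-0.063,-0.012,-0.195],"delta_rot":[0,0,-0.005]},{"gripper":-0.2,"linear":[-0.063,-0.012,-0.197],"delta_rot":[0,0,-0.005]}]' --newtons 50

```text
clock: 28.75
position: [0.4997, 0.1338, 0.0073]
ee_rot: [-0.0, 0.995, 0.098, -0.001]
contact_force: [0.7, -0.3, 0.9]
width: 0.0514
gripper_force: 0.0
```

Call:
send_rows --increments '[{"gripper":0.2,"linear":[0,0,0],"delta_rot":[0,0,0]},{"gripper":1,"linear":[0,0,0],"delta_rot":[0,0,0]},{"gripper":1,"linear":[0,0,0],"delta_rot":[0,0,0]},{"gripper":1,"linear":[0,0,0],"delta_rot":[0,0,0]}]'

```text
clock: 29.15
position: [0.5012, 0.135, 0.0096]
ee_rot: [-0.001, 0.995, 0.098, 0.001]
contact_force: [-1.8, 4.6, 6.7]
width: 0.0229
gripper_force: 49.3
```

Call:
send_rows --increments '[{"gripper":1,"linear":[0.002,0.0004,0],"delta_rot":[0,0,0]},{"gripper":1,"linear":[0.004,0.0008,0],"delta_rot":[0,0,0]},{"gripper":1,"linear":[0.006,0.0012,0],"delta_rot":[0,0,0]},{"gripper":1,"linear":[0.007,0.0014,0],"delta_rot":[0,0,0]},{"gripper":1,"linear":[0.007,0.0014,0],"delta_rot":[0,0,0]}]'

```text
clock: 29.65
position: [0.5015, 0.135, 0.0094]
ee_rot: [-0.0, 0.995, 0.098, -0.005]
contact_force: [-12.5, 1.0, 18.4]
width: 0.0227
gripper_force: 50.5
```

Call:
send_rows --increments '[{"gripper":1,"linear":[0.002,0.0004,0.002],"delta_rot":[0,0,0]},{"gripper":1,"linear":[0.003,0.0006,0.002],"delta_rot":[0,0,0]},{"gripper":1,"linear":[0.003,0.0006,0.002],"delta_rot":[0,0,0]}]'

```text
clock: 29.95
position: [0.5013, 0.135, 0.0095]
ee_rot: [-0.0, 0.995, 0.099, -0.008]
contact_force: [-12.8, -0.1, 9.0]
width: 0.0223
gripper_force: 50.1
```

Call:
send_rows --increments '[{"gripper":1,"linear":[-0.006,-0.0012,0],"delta_rot":[0,0,0]},{"gripper":0.2,"linear":[-0.006,-0.0012,0],"delta_rot":[0,0,0]},{"gripper":-0.2,"linear":[-0.006,-0.0012,0],"delta_rot":[0,0,0]},{"gripper":-0.2,"linear":[-0.006,-0.0012,0.002],"delta_rot":[0,0,0]},{"gripper":-0.2,"linear":[-0.006,-0.0012,0.03],"delta_rot":[0,0,0]},{"gripper":-0.2,"linear":[0.01,0.002,0.075],"delta_rot":[0,0,0]},{"gripper":-0.2,"linear":[0.03,0.006,0.12],"delta_rot":[0,0,0]},{"gripper":-0.2,"linear":[0.055,0.01,0.165],"delta_rot":[0,0,0]}]'

```text
clock: 30.75
position: [0.5652, 0.1455, 0.1765]
ee_rot: [0.0, 0.995, 0.098, 0.001]
contact_force: [1.8, 0.7, -1.1]
width: 0.0515
gripper_force: 0.0
```

Call:
send_rows --increments '[{"gripper":-0.2,"linear":[0,0,0.03],"delta_rot":[0,0,0]},{"gripper":-0.2,"linear":[0,0,0.035],"delta_rot":[0,0,0]},{"gripper":-0.2,"linear":[0,0,0.035],"delta_rot":[0,0,0]},{"gripper":-0.2,"linear":[0,0,0.035],"delta_rot":[0,0,0]},{"gripper":-0.2,"linear":[0,0,0.035],"delta_rot":[0,0,0]}]'

```text
clock: 31.25
position: [0.5632, 0.1454, 0.2069]
ee_rot: [-0.0, 0.995, 0.098, -0.002]
contact_force: [0.3, -0.7, 0.1]
width: 0.0513
gripper_force: 0.0
```

```bash
python3 yaw.py; python3 - <<'E'
from m import *
s=get_state(); print(s["position"],s["clock"])
c=cam("wrist"); g=cv2.cvtColor(c[0],cv2.COLOR_BGR2GRAY).astype(int)
d=np.array([np.cos(np.radians(11.2)),np.sin(np.radians(11.2)),0]); n=np.array([-d[1],d[0],0]); o=np.array([.6662,.1664,.030])
for y in(-18,18):
  for rg in(range(-166,-148),range(-6,6)):
    print(y,[(q,int(g[tuple(px(c,o+d*q/1000+n*y/1000).round().astype(int)[::-1])])) for q in rg])
# bystanders upright? predicted tops in scene camera
sc=cam("scene"); h0=cv2.imread("pics/scene0.png")
for nm,b in(("jar",(288,204,317,244)),("dye",(240,152,258,180)),("spool",(258,142,276,168))):
    x0,y0,x1,y1=b; print(nm,np.abs(sc[0][y0:y1,x0:x1].astype(int)-h0[y0:y1,x0:x1]).mean().round(1))
E
```

```text
plate -1 35 yaw -0.57 y at -76 -26.23 y(-146) -25.53 y(-6) -26.92
plate 1 35 yaw -0.32 y at -76 23.97 y(-146) 24.36 y(-6) 23.59
base -1 17 yaw 3.6 y at -76 -27.17 y(-146) -31.57 y(-6) -22.77
base 1 28 yaw -0.26 y at -76 28.85 y(-146) 29.16 y(-6) 28.53
fixed jaw -1 15 yaw 1.13 y at -76 -28.51 y(-146) -29.88 y(-6) -27.13
fixed jaw 1 14 yaw -1.13 y at -76 29.01 y(-146) 30.39 y(-6) 27.64
[0.56334923 0.1454683  0.20700306] 31.3
-18 [(-166, 47), (-165, 47), (-164, 48), (-163, 48), (-162, 48), (-161, 48), (-160, 48), (-159, 49), (-158, 50), (-157, 52), (-156, 52), (-155, 67), (-154, 139), (-153, 220), (-152, 240), (-151, 240), (-150, 234), (-149, 212)]
-18 [(-6, 198), (-5, 220), (-4, 238), (-3, 240), (-2, 212), (-1, 133), (0, 66), (1, 50), (2, 52), (3, 52), (4, 52), (5, 51)]
18 [(-166, 32), (-165, 30), (-164, 30), (-163, 28), (-162, 28), (-161, 32), (-160, 32), (-159, 34), (-158, 36), (-157, 39), (-156, 39), (-155, 43), (-154, 74), (-153, 151), (-152, 218), (-151, 218), (-150, 230), (-149, 216)]
18 [(-6, 200), (-5, 210), (-4, 230), (-3, 240), (-2, 234), (-1, 183), (0, 99), (1, 53), (2, 49), (3, 49), (4, 48), (5, 48)]
jar 32.5
dye 50.5
spool 53.5
```

The plate is in line with the base (-0.45° against -0.26°) and seated at both ends, with no gap showing. The scene-camera differences may only be arm occlusion, so I'll check the bystanders in the wrist view.

```bash
python3 - <<'E'
from m import *
import pickle
a=pickle.load(open("w6.pkl","rb")); b=cam("wrist")
for c in(a,b):
    hsv=cv2.cvtColor(c[0],cv2.COLOR_BGR2HSV)
    for nm,p,lo,hi in(("dye cap",(.745,.018,.062),(0,0,0),(180,255,60)),("spool red",(.793,-.057,.035),(170,120,0),(180,255,255)),("jar lid",(.447,-.0106,.074),(20,120,60),(35,255,255))):
        m=cv2.inRange(hsv,lo,hi); u,v=px(c,p).round().astype(int); x0,y0=max(u-40,0),max(v-40,0); k=m[y0:v+40,x0:u+40]; ys,xs=np.where(k>0)
        print(nm,(u,v),len(xs),pt(c,(xs.mean()+x0,ys.mean()+y0),p[2]).round(3) if len(xs) else None)
s=cam("side"); s0=cv2.imread("pics/side0.png")
for nm,bx in(("jar",(304,206,322,238)),("dye",(222,182,236,204)),("spool",(228,166,243,187))):
    x0,y0,x1,y1=bx; print(nm,np.abs(s[0][y0:y1,x0:x1].astype(int)-s0[y0:y1,x0:x1]).mean().round(1))
E
```

```text
dye cap (np.int64(477), np.int64(24)) 490 [0.757 0.023 0.062]
spool red (np.int64(549), np.int64(-3)) 0 None
jar lid (np.int64(422), np.int64(300)) 63 [ 0.468 -0.018  0.074]
dye cap (np.int64(484), np.int64(24)) 517 [0.757 0.023 0.062]
spool red (np.int64(557), np.int64(-4)) 0 None
jar lid (np.int64(426), np.int64(306)) 13 [ 0.473 -0.012  0.074]
jar 3.3
dye 12.9
spool 34.7
```

```bash
python3 -c "from rig import sign_off; print(sign_off())"
```

```text
the job is handed in; nothing more can be done
None
```

The job is handed in at about 31 s of the 67 s allowed: the plate was tipped and lifted out by its raised end, laid grit side up on the ledges, and clamped in line with the holder to within about half a degree, with no gap at either end; the jaw was opened after tipping but before lifting, the jar and bottle are unmoved, and the spool was hidden in the last views but the arm never went near it.

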